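# Sort the screw tins by weight

### The arm

A 7-joint arm with a two-finger parallel gripper is mounted at the origin on the work surface. World frame = base frame: x ahead of the robot, y to its left, z up, the work surface at z = 0. Lengths are in m, angles in rad, forces in N, time in s.
With the tool pointing down it reaches from about 0.4 to 0.925 m from the base axis. Payload 5.6 kg.
Tool frame: the origin (TCP) lies where the fingers leave the gripper's body, on its centre line; the fingertips stand 73 mm ahead of it and the grasp point (between the pads) lies 54 mm ahead of it; x points along the fingers, y is the direction in which the jaws open and shut, and the axes are right-handed (so a half turn about x gives the same grasp; the last joint's range is limited). The gripper opens to 85 mm and grips with 20 to 120 N. Pads are 22 mm wide; open, the fingers measure 114 mm over their backs; the gripper's body (76 mm by 85 mm) begins 54 mm behind the grasp point. The pads swing forward as they close: fully open they stand 13 mm farther back than shut.
Start: joints at [-1.149, 0.468, -0.012, 1.603, 0.006, 1.071, -0.056], TCP at [0.291, 0.581, 0.304] pointing down, gripper open.
Joint ranges: [-2.53, 2.53], [-0.31, 2.02], [-1.57, 1.55], [0.28, 2.44], [-1.29, 4.43], [0.15, 1.84], [-2.92, 2.92]. Speed limits (rad/s): [2.57, 2.57, 3.14, 3.14, 3.14, 3.14, 3.14].

### API

Orientations are given as a unit quaternion [w, x, y, z].
In Python, from rig import sensors, optics, workorder, search_frame, trace, place_of gives the robot as it stands.
- The arm moves only by the tool step_arm, never from a script. Its argument "targets" is a list of rows, each an object of numbers: "x", "y", "z": the shift along the tool's x, y, z in mm; "turn": the turn about the tool's x in degrees; "claw": the opening, from 0 (shut) to 1 (fully open). In form: [{"x": .., "y": .., "z": .., "turn": .., "claw": ..}, ...]. A call has 1 to 5 rows; each row shifts and turns the pose as measured when the row begins, along the tool's axes as they then stand; what a row does not reach is not made up. A row lasts 1/10 s, in which the tool goes at most 50 mm and 8.59 degrees, less where a joint would pass 70% of its speed; a pose out of reach is approached as far as the arm can. A call is refused whole if a number of a shift passes 50 or a number of a turn 8.59, either way. A call with a gripper value outside its range is refused whole. The fingers move at their own pace and stop on an object; the grip force is fixed at half the most. Time passes only in rows, so rows that do not move let the fingers close. It gives the time, the measured TCP pose, the force and the opening at its end, in the units of the state.
- sensors.get_state(): the state, without advancing time (a new reading comes with each control period).
- optics.read_camera(name): name is "scene" or "top" or "wrist"; returns a dict with "pixels" (384x512x3 uint8, blue, green, red), "intrinsics" (3x3 intrinsics, pixels), "dist" ([k1, k2, p1, p2, k3] as OpenCV has them; the pictures are not rectified), "rvec" (rotation vector, rad) and "tvec" (3), from world to camera coordinates, as OpenCV has them; the wrist camera has in their place "tool_from_camera" (4x4, takes a point from camera to tool coordinates, whose origin is the TCP and whose axes are the tool frame's). Camera axes: x right, y down, z forward; pixel columns grow to the right and rows downward; lengths in m; the calibration is good to about 2 mm. A picture is of the moment at which its call begins: read the wrist's pose just before it. There is no depth.
- workorder.finish_job(): hands the job in, once; it reports no verdict.
Trained networks look in the newest picture that a camera, given by its name, has taken for a name from the list of things; names that differ only in an ending like _2 or _b are one class to them, and where a whole thing is asked for, a point or a joint stands for the part that bears it (a point fixed in the world has none). Each returns a list of dicts, best first, with "score" (0 to 1); they miss things now and then, are a little off and sometimes report something else, mostly with a low value. They report only what shows in the picture. A call takes as long as a camera call. They do not tell look-alikes from the thing itself.
- search_frame(camera, label): "bbox" ([left, top, width, height] in pixels, round what is visible of it).
- trace(camera, label): "mask" (384x512 bool, what is visible of it) and "bbox" ([left, top, width, height] in pixels, round what is visible of it).
- place_of(camera, label): "centre" ([column, row] in pixels: a listed point, or the origin of a listed thing).
The state is a dict: "clock": time; "joints": joint angles; "qvel": joint speeds; "effort": joint torques, N m; "tcp_pos": TCP position; "tcp_rot": TCP orientation; "wrist_force": force on the tool from outside, world axes, zero at the start; "moment": the same for the moment, N m; "finger_gap": finger opening in m.
Only numpy, scipy, OpenCV 4.12 (cv2) and the standard library are available. Lean on these libraries where they do the work, as an engineer would, in place of code of your own. Each camera call takes 0.05 s, during which the arm holds its last target.

### The job

Two square sealed screw tins stand on the workshop bench; each is either full or empty, and only its weight when lifted tells which. Put a full tin into the rectangular wooden tray and an empty one into the round metal dish (both may belong in the same one). Set each down gently, upright and flat on the tray's or dish's floor.

Things in the scene. Friction and masses are not known exactly. Their poses are not given: they have to be found in the camera images.
- tin_a_center (a point): The one tin: square sealed bare-metal tin, 56 x 56 mm and 72 mm tall, plain upright sides, flat lid with a paper seal strip across its middle. Either empty (about 0.11 kg, 1.1 N) or full of screws (0.57 to 0.81 kg, 5.6 to 7.9 N); nothing outside shows which, and the two do not depend on each other (both may be full, or both empty). It stands upright and loose on the bench. This point is its centre, 36 mm above its underside; z up, x and y square to its sides.
- tin_b_center (a point): The other tin, alike: square sealed bare-metal tin, 56 x 56 mm and 72 mm tall, plain upright sides, flat lid with a paper seal strip across its middle. Either empty (about 0.11 kg, 1.1 N) or full of screws (0.57 to 0.81 kg, 5.6 to 7.9 N); nothing outside shows which, and the two do not depend on each other (both may be full, or both empty). It stands upright and loose on the bench. This point is its centre, 36 mm above its underside; z up, x and y square to its sides.
- wood_tray: Fixed open rectangular pine tray for full tins, 250 mm long (its x) by 150 mm wide (its y), 22 mm high over all, walls and floor 7 mm thick. Origin at the centre of its underside on the bench, z up. It takes two tins side by side along its x.
- round_dish: Fixed open round steel dish for empty tins, 210 mm outside diameter, 16 mm high over all, wall 4 mm, floor 5 mm thick. Origin at the centre of its underside on the bench, z up. It takes two tins side by side, about 50 mm either side of its centre.
Things that resemble listed ones, but are neither listed nor needed, are in the scene too. Leave any green or yellow look-alike of the part that bears tin_b_center alone.

How it is judged:
By the outcome, as a careful person would: the job done as asked, in the order asked, and still so for the second after the job is handed in, with the robot touching nothing.
It also fails if it takes over 67 s, if anything falls off the work surface, if the arm or the gripper's body presses on something with over 40 N, if the wrist force passes 120 N, or if a joint passes its speed limit or range.

## Working session

There is one attempt and no reset: what is moved stays moved. The work goes in short steps, Python scripts to look and compute and a tool call to move; the robot and the scene stay as the last step left them, time stands still between calls to the robot, and variables do not carry over. Pictures are saved under pics/ and viewed, and the job is handed in when it is done.

Besides the shell and the picture viewer there is one more tool, called after ">>>" in YAML: its name, and indented under it one key for each argument. step_arm: Moves the arm, as the interface text tells. Its arguments: {"type":"object","properties":{"targets":{"type":"array","items":{"type":"object","properties":{"x":{"type":"number"},"y":{"type":"number"},"z":{"type":"number"},"turn":{"type":"number"},"claw":{"type":"number"}}}}},"required":["targets"]}

```bash
mkdir -p pics
cat > h.py <<'E'
import numpy as np,cv2
from rig import sensors,optics,workorder,search_frame,trace,place_of
def ray(c,uv):
    p=cv2.undistortPoints(np.array([[uv]],float),np.array(c["intrinsics"]),np.array(c["dist"]))[0,0]
    R=cv2.Rodrigues(np.array(c["rvec"],float))[0];t=np.array(c["tvec"],float).ravel()
    o=-R.T@t; d=R.T@np.array([p[0],p[1],1]); return o,d
def at(c,uv,z):
    o,d=ray(c,uv); return o+d*(z-o[2])/d[2]
def proj(c,P):
    return cv2.projectPoints(np.array(P,float).reshape(-1,1,3),np.array(c["rvec"],float),np.array(c["tvec"],float),np.array(c["intrinsics"]),np.array(c["dist"]))[0].reshape(-1,2)
E
python3 - <<'E'
from h import *
s=sensors.get_state();print(s)
for n in("top","scene"):
    c=optics.read_camera(n);cv2.imwrite(f"pics/{n}1.png",c["pixels"])
    for l in("tin_a_center","wood_tray","round_dish"):
        for r in place_of(n,l):
            print(n,l,r["centre"],r["score"],at(c,r["centre"],.036 if "tin" in l else 0).round(3))
        for r in search_frame(n,l): print('  box',r["bbox"],r["score"])
E
```

```text
{'clock': 0.0, 'joints': array([-1.14900386,  0.46838499, -0.01157793,  1.6036459 ,  0.00600305,
        1.07138578, -0.05630297]), 'qvel': array([ 0.00075014, -0.00098877,  0.00125875,  0.00084606, -0.00258907,
        0.00013206, -0.00030887]), 'effort': array([-6.53671054e-05, -5.32395780e+01,  2.12831242e-02, -2.51296538e+01,
        1.13987928e-02,  7.77370355e-03, -1.09861551e-05]), 'tcp_pos': array([0.2912261 , 0.58062168, 0.30292391]), 'tcp_rot': array([ 0.6879928 ,  0.16225856,  0.68818809, -0.16350909]), 'wrist_force': array([-0.00651538, -0.4355961 ,  0.09683242]), 'moment': array([-0.01922364,  0.04157383,  0.03112444]), 'finger_gap': 0.08513421495666618}
top tin_a_center [284.6, 195.8] 0.77 [ 0.478 -0.071  0.036]
  box [274.4, 179.7, 26.3, 26.9] 0.66
top wood_tray [377.5, 206.6] 0.6 [ 0.475 -0.33   0.   ]
  box [342.6, 159.2, 73.9, 94.3] 0.87
top round_dish [162.4, 174.3] 0.58 [0.519 0.267 0.   ]
  box [124.0, 136.5, 74.1, 74.5] 0.8
scene tin_a_center [225.9, 205.0] 0.77 [ 0.489 -0.088  0.036]
  box [213.6, 190.6, 27.8, 31.8] 0.73
scene wood_tray [133.9, 231.9] 0.85 [ 0.475 -0.331  0.   ]
  box [95.9, 190.8, 84.4, 88.0] 0.9
scene round_dish [348.7, 197.8] 0.73 [0.533 0.265 0.   ]
  box [313.2, 170.0, 74.8, 47.3] 0.92
```

Run:
```python
import cv2
for n in("top","scene"):
    i=cv2.imread(f"pics/{n}1.png"); cv2.imwrite(f"pics/{n}1b.png",cv2.resize(i,(800,600),interpolation=cv2.INTER_CUBIC))
```

```text
(no output)
```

View pics/top1b.png

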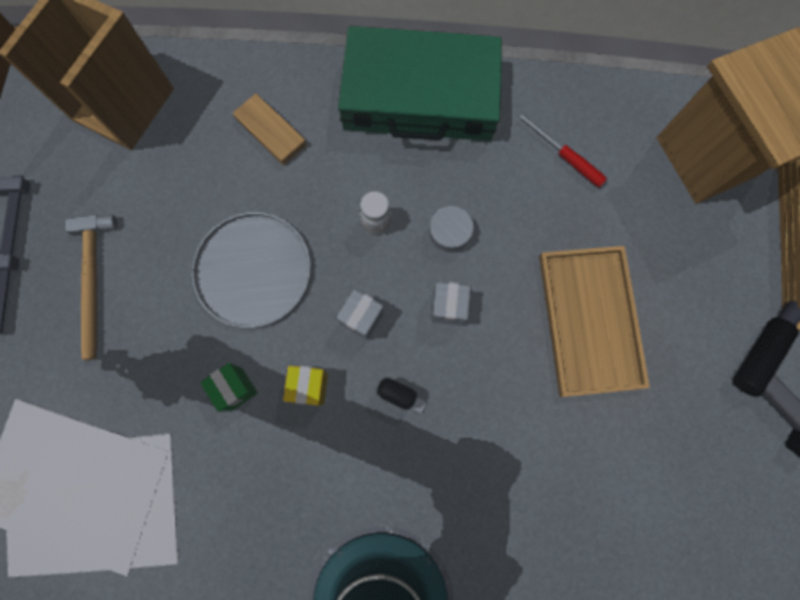

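View pics/scene1b.png

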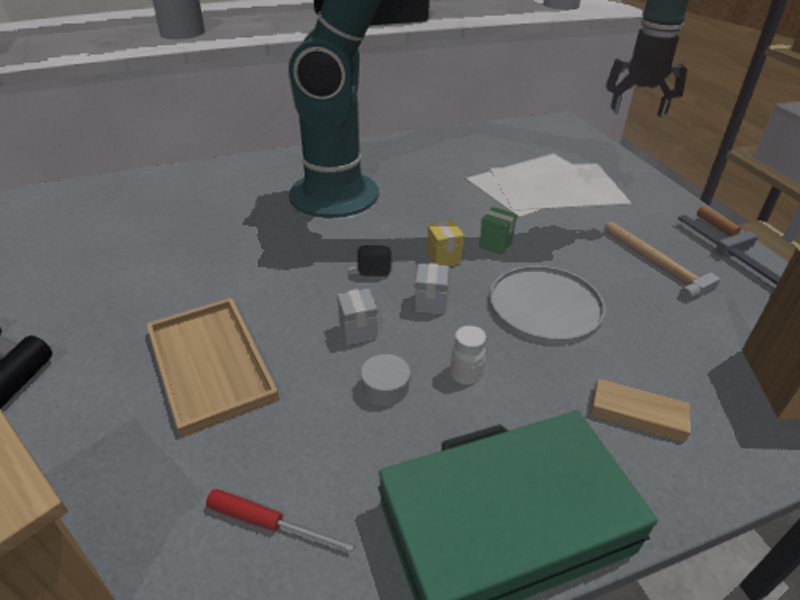

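Bare-metal square tins are at top-view (800×600) pixels (360,313) and (452,301). The yellow (304,385) and green (228,387) ones are look-alikes to avoid, and the grey thing at (452,228) is round. I'll confirm this in an enlarged crop and fit poses.

```bash
cat > fit.py <<'E'
from h import *
from scipy.optimize import minimize
def hull(c,x,y,a,zb=0):
    P=[[x+np.cos(a)*i-np.sin(a)*j,y+np.sin(a)*i+np.cos(a)*j,z] for i in(-.028,.028) for j in(-.028,.028) for z in(zb,zb+.072)]
    return cv2.convexHull(proj(c,P).astype(np.float32))
E
python3 - <<'E'
from fit import *
cs={n:optics.read_camera(n) for n in("top","scene")}
i=cs["top"]["pixels"]
cv2.imwrite("pics/crop.png",cv2.resize(i[170:230,200:320],(800,400),interpolation=cv2.INTER_CUBIC))
j=cs["scene"]["pixels"]
cv2.imwrite("pics/crops.png",cv2.resize(j[155:225,205:305],(800,560),interpolation=cv2.INTER_CUBIC))
for n in cs:
  for l in("tin_a_center",):
    for r in trace(n,l): print(n,r["bbox"],r["score"],r["mask"].sum())
E
```

```text
top [275.8, 181.4, 23.6, 28.9] 0.73 595
scene [213.9, 187.5, 28.8, 37.7] 0.95 760
scene [315.3, 170.8, 72.3, 48.6] 0.18 3008
```

View pics/crop.png

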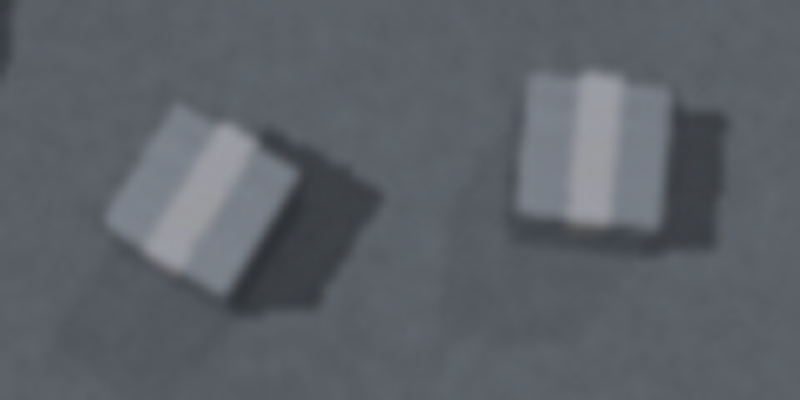

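View pics/crops.png

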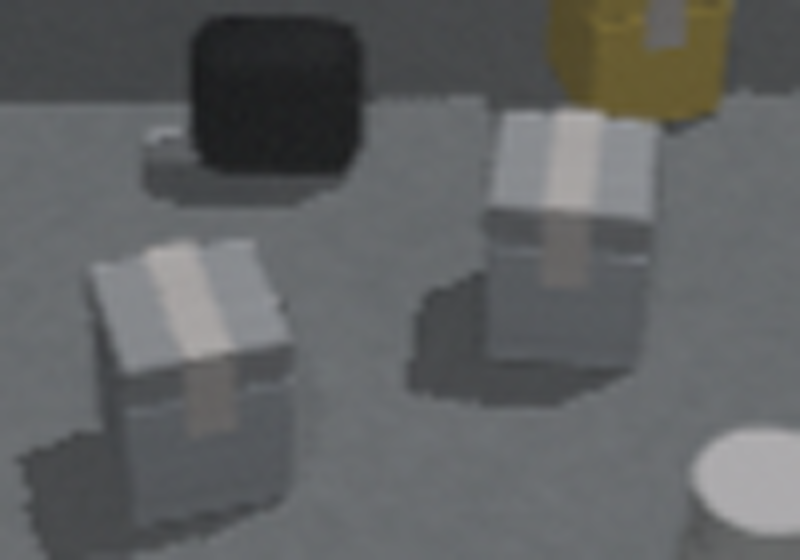

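Run:
```python
from h import *
ct=optics.read_camera("top");cs=optics.read_camera("scene")
def f(c,pts,s,off,z): return np.array([at(c,((u+.5)/s-.5+off[0],(v+.5)/s-.5+off[1]),z)[:2] for u,v in pts])
def rep(n,P):
    e=[np.linalg.norm(P[i]-P[(i+1)%4]) for i in range(4)]
    print(n,P.mean(0).round(4),np.round(e,4),[round(np.degrees(np.arctan2(*(P[(i+1)%4]-P[i])[::-1]))%90,1) for i in range(4)])
so=(200,170)
rep("L top",f(ct,[(182,103),(300,172),(225,300),(105,222)],20/3,so,.072))
rep("R top",f(ct,[(527,75),(672,85),(663,228),(518,213)],20/3,so,.072))
sc=(205,155)
rep("R scene",f(cs,[(90,265),(252,240),(295,345),(125,375)],8,sc,.072))
rep("L scene",f(cs,[(500,112),(660,122),(655,220),(485,208)],8,sc,.072))
rep("tray top",f(ct,[(542,249),(624,247),(648,387),(563,396)],1.5625,(0,0),.022))
rep("tray scene",f(cs,[(147,327),(234,300),(275,391),(181,432)],1.5625,(0,0),.022))
for n,c,box in(("top",ct,(193,213,311,327)),("scene",cs,(490,268,604,340))):
    m=f(c,[(box[0],(box[1]+box[3])/2),(box[2],(box[1]+box[3])/2),((box[0]+box[2])/2,box[1]),((box[0]+box[2])/2,box[3])],1.5625,(0,0),.016)
    print(n,m.round(3).tolist())
# other obstacles
for n,p in(("bottle",(374,200)),("round",(452,228))): print(n,f(ct,[p],1.5625,(0,0),.05))
w=optics.read_camera("wrist");print(w["tool_from_camera"])
```

```text
L top [0.4509 0.0673] [0.0523 0.056  0.0542 0.0538] [np.float64(63.8), np.float64(64.8), np.float64(61.5), np.float64(62.9)]
R top [ 0.4812 -0.0789] [0.0554 0.0554 0.0548 0.0535] [np.float64(0.5), np.float64(89.4), np.float64(88.5), np.float64(90.0)]
R scene [ 0.4842 -0.0778] [0.0545 0.0556 0.0552 0.0568] [np.float64(85.5), np.float64(87.6), np.float64(86.7), np.float64(86.9)]
L scene [0.4536 0.0682] [0.0565 0.0559 0.0575 0.0553] [np.float64(65.6), np.float64(65.4), np.float64(65.1), np.float64(64.3)]
tray top [ 0.4804 -0.3305] [0.1481 0.2464 0.1475 0.2552] [np.float64(6.2), np.float64(9.2), np.float64(9.6), np.float64(9.3)]
tray scene [ 0.486  -0.3285] [0.1528 0.24   0.1438 0.2502] [np.float64(9.7), np.float64(8.2), np.float64(13.7), np.float64(10.4)]
top [[0.512, 0.371], [0.528, 0.163], [0.625, 0.281], [0.42, 0.253]]
scene [[0.503, 0.164], [0.57, 0.364], [0.439, 0.32], [0.619, 0.215]]
bottle [[0.65210873 0.06278685]]
round [[ 0.61188914 -0.07442713]]
[[-5.72020766e-04 -3.19646487e-01  9.47536699e-01 -7.07142633e-02]
 [ 9.99999836e-01 -1.70697458e-04  5.46108483e-04 -9.50864409e-04]
 [-1.28195520e-05  9.47536856e-01  3.19646532e-01 -8.18268962e-02]
 [ 0.00000000e+00  0.00000000e+00  0.00000000e+00  1.00000000e+00]]
```

```bash
cat > go.py <<'E'
import sys
from h import *
from scipy.spatial.transform import Rotation as Ro
def go(x,y,z,az=None):
    s=sensors.get_state();q=s["tcp_rot"];R=Ro.from_quat([q[1],q[2],q[3],q[0]]).as_matrix()
    d=R.T@(np.array([x,y,z])-s["tcp_pos"])*1000
    a=np.degrees(np.arctan2(R[1,1],R[0,1]))
    t=0 if az is None else (a-az+90)%180-90
    print("t",round(s["clock"],2),"pos",s["tcp_pos"].round(4),"az",round(a,2),"tiltx",R[:,0].round(3),"dxyz",d.round(1),"turn",round(t,2),"F",s["wrist_force"].round(2),"gap",round(s["finger_gap"],4),"j7",s["joints"][[0,6]].round(2))
if __name__=="__main__": go(*map(float,sys.argv[1:]))
E
python3 go.py .4523 .068 .22 64.5
```

```text
t 1.05 pos [0.2914 0.581  0.3039] az 63.37 tiltx [ 0. -0. -1.] dxyz [  83.9 -386.5  373.8] turn -1.13 F [-0.43 -0.4  -0.02] gap 0.085 j7 [-1.15 -0.06]
```

>>> step_arm:
  targets:
    - {"y":-34,"z":33,"claw":1}
    - {"y":-34,"z":33,"claw":1}
    - {"y":-34,"z":33,"claw":1}
    - {"y":-34,"z":33,"claw":1}
    - {"y":-34,"z":33,"claw":1}

```text
schema error: expected keys x, y, z, turn, claw
```

>>> step_arm:
  targets:
    - {"y":-34,"z":33,"claw":1}
    - {"y":-34,"z":33,"claw":1}
    - {"y":-34,"z":33,"claw":1}
    - {"y":-34,"z":33,"claw":1}
    - {"y":-34,"z":33,"claw":1}

```text
schema error: expected keys x, y, z, turn, claw
```

```bash
python3 go.py .4523 .068 .22 64.5
```

```text
t 1.05 pos [0.2914 0.581  0.3039] az 63.37 tiltx [ 0. -0. -1.] dxyz [  83.9 -386.5  373.8] turn -1.13 F [-0.43 -0.4  -0.02] gap 0.085 j7 [-1.15 -0.06]
```

>>> step_arm:
  targets:
    - {"x":0,"y":-34,"z":33,"turn":0,"claw":1}
    - {"x":0,"y":-34,"z":33,"turn":0,"claw":1}
    - {"x":0,"y":-34,"z":33,"turn":0,"claw":1}
    - {"x":0,"y":-34,"z":33,"turn":0,"claw":1}
    - {"x":0,"y":-34,"z":33,"turn":0,"claw":1}

```text
clock: 1.55
tcp_pos: [0.3611, 0.3551, 0.3022]
tcp_rot: [0.688, 0.16, 0.69, -0.157]
wrist_force: [0.9, 0.5, 0.2]
finger_gap: 0.0853
```

>>> step_arm:
  targets:
    - {"x":0,"y":-34,"z":33,"turn":0,"claw":1}
    - {"x":0,"y":-34,"z":33,"turn":0,"claw":1}
    - {"x":0,"y":-34,"z":33,"turn":0,"claw":1}
    - {"x":0,"y":-34,"z":33,"turn":0,"claw":1}
    - {"x":0,"y":-34,"z":33,"turn":0,"claw":1}

```text
clock: 2.05
tcp_pos: [0.4373, 0.1206, 0.3028]
tcp_rot: [0.69, 0.161, 0.689, -0.155]
wrist_force: [1.4, 0.2, 0.2]
finger_gap: 0.0851
```

```bash
python3 go.py .4523 .068 .22 64.5
```

```text
t 2.05 pos [0.4373 0.1206 0.3028] az 64.19 tiltx [ 0.003  0.008 -1.   ] dxyz [ 82.5 -41.5  36.5] turn -0.31 F [1.44 0.15 0.23] gap 0.0851 j7 [-0.54  0.82]
```

>>> step_arm:
  targets:
    - {"x":15,"y":-28,"z":24,"turn":0,"claw":1}
    - {"x":20,"y":-14,"z":12,"turn":0,"claw":1}
    - {"x":20,"y":0,"z":0,"turn":0,"claw":1}
    - {"x":0,"y":0,"z":0,"turn":0,"claw":1}

```text
clock: 2.45
tcp_pos: [0.4546, 0.0573, 0.2485]
tcp_rot: [0.691, 0.166, 0.685, -0.159]
wrist_force: [0.2, 0.5, 0.7]
finger_gap: 0.0855
```

```bash
python3 go.py .4523 .068 .095 64.5
cat > wr.py <<'E'
from h import *
from scipy.spatial.transform import Rotation as Ro
import sys
def wcam():
    s=sensors.get_state();c=optics.read_camera("wrist");q=s["tcp_rot"]
    T=np.eye(4);T[:3,:3]=Ro.from_quat([q[1],q[2],q[3],q[0]]).as_matrix();T[:3,3]=s["tcp_pos"]
    M=np.linalg.inv(T@np.array(c["tool_from_camera"]));c["rvec"]=cv2.Rodrigues(M[:3,:3])[0];c["tvec"]=M[:3,3]
    return c
def draw(c,x,y,a,zb=0):
    im=c["pixels"].copy()
    for z,col in((zb+.072,(0,0,255)),(zb,(255,0,0))):
        P=[[x+np.cos(a)*i-np.sin(a)*j,y+np.sin(a)*i+np.cos(a)*j,z] for i,j in((-.028,-.028),(.028,-.028),(.028,.028),(-.028,.028))]
        cv2.polylines(im,[proj(c,P).round().astype(np.int32)],True,col,1)
    return im
if __name__=="__main__":
    x,y,a,zb=map(float,sys.argv[1:5]); c=wcam(); cv2.imwrite(sys.argv[5],draw(c,x,y,np.radians(a),zb))
E
python3 wr.py .4523 .068 64.5 0 pics/w1.png
```

```text
t 2.45 pos [0.4546 0.0573 0.2485] az 63.38 tiltx [ 0.01   0.008 -1.   ] dxyz [153.5   6.8  -7.7] turn -1.12 F [0.21 0.5  0.69] gap 0.0855 j7 [-0.44  1.  ]
```

View pics/w1.png

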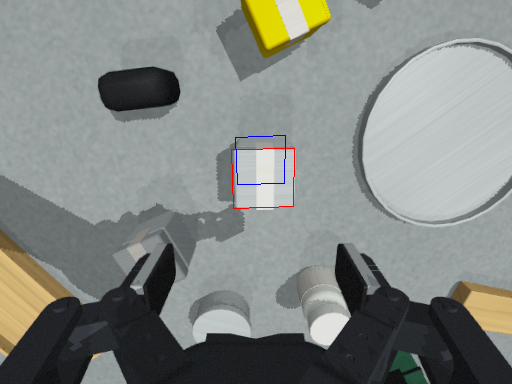

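The overlay matches the tin lid in the wrist view (pixels 233–295, 148–208). Descending.

>>> step_arm:
  targets:
    - {"x":40,"y":7,"z":-8,"turn":-1.1,"claw":1}
    - {"x":40,"y":0,"z":0,"turn":0,"claw":1}
    - {"x":30,"y":0,"z":0,"turn":0,"claw":1}
    - {"x":0,"y":0,"z":0,"turn":0,"claw":1}

```text
clock: 2.9
tcp_pos: [0.4578, 0.0729, 0.1424]
tcp_rot: [0.698, 0.161, 0.683, -0.148]
wrist_force: [-0.3, 0.2, 0.9]
finger_gap: 0.0854
```

```bash
python3 go.py .4523 .068 .095 64.5
```

```text
t 2.9 pos [0.4578 0.0729 0.1424] az 64.84 tiltx [ 0.025  0.013 -1.   ] dxyz [47.2 -7.8 -3.7] turn 0.34 F [-0.34  0.19  0.93] gap 0.0854 j7 [-0.41  1.08]
```

>>> step_arm:
  targets:
    - {"x":0,"y":-7,"z":-4,"turn":0,"claw":1}
    - {"x":0,"y":0,"z":0,"turn":0,"claw":1}

```text
clock: 3.1
tcp_pos: [0.452, 0.069, 0.1446]
tcp_rot: [0.698, 0.16, 0.682, -0.146]
wrist_force: [0.0, -0.2, 0.2]
finger_gap: 0.0854
```

```bash
python3 go.py .4523 .068 .095 64.5; python3 -c "
from rig import sensors
print(sensors.get_state()['joints'])"
```

```text
t 3.1 pos [0.452  0.069  0.1446] az 64.95 tiltx [ 0.027  0.014 -1.   ] dxyz [49.6 -2.  -0.3] turn 0.45 F [ 0.   -0.22  0.2 ] gap 0.0854 j7 [-0.4   1.08]
[-0.40179585  0.39634575  0.2131635   2.2035539  -0.18038126  0.52733883
  1.0823906 ]
```

>>> step_arm:
  targets:
    - {"x":14,"y":-2,"z":0,"turn":0,"claw":1}
    - {"x":14,"y":0,"z":0,"turn":0,"claw":1}
    - {"x":12,"y":0,"z":0,"turn":0,"claw":1}
    - {"x":10,"y":0,"z":0,"turn":0,"claw":1}
    - {"x":0,"y":0,"z":0,"turn":0,"claw":1}

```text
clock: 3.6
tcp_pos: [0.458, 0.0695, 0.1011]
tcp_rot: [0.704, 0.163, 0.677, -0.143]
wrist_force: [0.1, 0.5, 0.9]
finger_gap: 0.0853
```

```bash
python3 go.py .4523 .068 .095 64.5
```

```text
t 3.6 pos [0.458  0.0695 0.1011] az 65.0 tiltx [ 0.043  0.02  -0.999] dxyz [ 5.9 -4.  -4.7] turn 0.5 F [0.12 0.55 0.89] gap 0.0853 j7 [-0.36  1.13]
```

>>> step_arm:
  targets:
    - {"x":-40,"y":0,"z":0,"turn":0,"claw":1}
    - {"x":0,"y":0,"z":0,"turn":0,"claw":1}

```text
clock: 3.8
tcp_pos: [0.4563, 0.0684, 0.1414]
tcp_rot: [0.703, 0.163, 0.677, -0.144]
wrist_force: [1.6, -0.3, -0.1]
finger_gap: 0.0854
```

```bash
python3 go.py .4523 .068 .095 64.5
```

```text
t 3.8 pos [0.4563 0.0684 0.1414] az 64.97 tiltx [ 0.041  0.019 -0.999] dxyz [46.2 -3.6 -4.7] turn 0.47 F [ 1.58 -0.33 -0.15] gap 0.0854 j7 [-0.4  1.1]
```

>>> step_arm:
  targets:
    - {"x":0,"y":0,"z":0,"turn":0,"claw":1}
    - {"x":0,"y":0,"z":0,"turn":0,"claw":1}
    - {"x":0,"y":0,"z":0,"turn":0,"claw":1}
    - {"x":0,"y":0,"z":0,"turn":0,"claw":1}
    - {"x":0,"y":0,"z":0,"turn":0,"claw":1}

```text
clock: 4.3
tcp_pos: [0.4561, 0.0686, 0.1414]
tcp_rot: [0.703, 0.163, 0.677, -0.143]
wrist_force: [-0.7, -2.0, -1.0]
finger_gap: 0.0854
```

```bash
python3 go.py .4523 .068 .095 64.5
```

```text
t 4.3 pos [0.4561 0.0686 0.1414] az 64.99 tiltx [ 0.041  0.019 -0.999] dxyz [46.2 -3.8 -4.5] turn 0.49 F [-0.68 -2.05 -1.03] gap 0.0854 j7 [-0.4  1.1]
```

>>> step_arm:
  targets:
    - {"x":-15,"y":0,"z":0,"turn":0,"claw":1}
    - {"x":-15,"y":0,"z":0,"turn":0,"claw":1}
    - {"x":-15,"y":0,"z":0,"turn":0,"claw":1}
    - {"x":-15,"y":0,"z":0,"turn":0,"claw":1}
    - {"x":0,"y":0,"z":0,"turn":0,"claw":1}

```text
clock: 4.8
tcp_pos: [0.4523, 0.0669, 0.2011]
tcp_rot: [0.701, 0.162, 0.679, -0.145]
wrist_force: [0.0, 0.3, 0.9]
finger_gap: 0.0852
```

```bash
python3 go.py .4523 .068 .095 64.5
```

```text
t 4.8 pos [0.4523 0.0669 0.2011] az 64.96 tiltx [ 0.036  0.017 -0.999] dxyz [106.   -2.3  -3.1] turn 0.46 F [0.01 0.3  0.94] gap 0.0852 j7 [-0.44  1.04]
```

>>> step_arm:
  targets:
    - {"x":45,"y":0,"z":0,"turn":0,"claw":1}
    - {"x":0,"y":0,"z":0,"turn":0,"claw":1}

```text
clock: 5.0
tcp_pos: [0.4541, 0.068, 0.1543]
tcp_rot: [0.701, 0.162, 0.679, -0.144]
wrist_force: [-0.9, -0.4, 0.1]
finger_gap: 0.0853
```

```bash
python3 go.py .4523 .068 .095 64.5
```

```text
t 5.0 pos [0.4541 0.068  0.1543] az 64.99 tiltx [ 0.036  0.017 -0.999] dxyz [59.2 -2.6 -3.1] turn 0.49 F [-0.88 -0.37  0.15] gap 0.0853 j7 [-0.41  1.09]
```

>>> step_arm:
  targets:
    - {"x":-45,"y":0,"z":0,"turn":0,"claw":1}
    - {"x":-45,"y":0,"z":0,"turn":0,"claw":1}
    - {"x":0,"y":0,"z":0,"turn":0,"claw":1}

```text
clock: 5.3
tcp_pos: [0.4496, 0.0654, 0.2457]
tcp_rot: [0.698, 0.16, 0.682, -0.147]
wrist_force: [0.2, 0.6, -0.9]
finger_gap: 0.0854
```

```bash
python3 go.py .4523 .068 .095 64.5
```

```text
t 5.3 pos [0.4496 0.0654 0.2457] az 64.89 tiltx [ 0.027  0.013 -1.   ] dxyz [150.7   0.   -1.5] turn 0.39 F [ 0.23  0.59 -0.95] gap 0.0854 j7 [-0.47  1.01]
```

>>> step_arm:
  targets:
    - {"x":-48,"y":0,"z":0,"turn":0,"claw":1}
    - {"x":-48,"y":0,"z":0,"turn":0,"claw":1}
    - {"x":-48,"y":0,"z":0,"turn":0,"claw":1}
    - {"x":-48,"y":0,"z":0,"turn":0,"claw":1}
    - {"x":0,"y":0,"z":0,"turn":0,"claw":1}

```text
clock: 5.8
tcp_pos: [0.4415, 0.0612, 0.4447]
tcp_rot: [0.698, 0.161, 0.682, -0.148]
wrist_force: [-0.6, -1.2, -0.6]
finger_gap: 0.0853
```

```bash
python3 go.py .4523 .068 .095 64.5
```

```text
t 5.8 pos [0.4415 0.0612 0.4447] az 64.75 tiltx [ 0.026  0.012 -1.   ] dxyz [349.9   3.1   0.4] turn 0.25 F [-0.65 -1.17 -0.57] gap 0.0853 j7 [-0.51  0.91]
```

>>> step_arm:
  targets:
    - {"x":48,"y":0,"z":0,"turn":0,"claw":1}
    - {"x":0,"y":0,"z":0,"turn":0,"claw":1}
    - {"x":48,"y":0,"z":0,"turn":0,"claw":1}
    - {"x":0,"y":0,"z":0,"turn":0,"claw":1}
    - {"x":48,"y":0,"z":0,"turn":0,"claw":1}

```text
clock: 6.3
tcp_pos: [0.4504, 0.0632, 0.314]
tcp_rot: [0.704, 0.165, 0.675, -0.145]
wrist_force: [2.8, 1.0, -0.2]
finger_gap: 0.0857
```

>>> step_arm:
  targets:
    - {"x":0,"y":0,"z":0,"turn":0,"claw":1}
    - {"x":48,"y":0,"z":0,"turn":0,"claw":1}
    - {"x":0,"y":0,"z":0,"turn":0,"claw":1}
    - {"x":45,"y":0,"z":0,"turn":0,"claw":1}
    - {"x":0,"y":0,"z":0,"turn":0,"claw":1}

```text
clock: 6.8
tcp_pos: [0.4616, 0.0669, 0.231]
tcp_rot: [0.707, 0.167, 0.673, -0.143]
wrist_force: [-1.2, -0.0, -0.1]
finger_gap: 0.0853
```

```bash
python3 go.py .4523 .068 .095 64.5
```

```text
t 6.8 pos [0.4616 0.0669 0.231 ] az 64.74 tiltx [ 0.054  0.022 -0.998] dxyz [135.3  -8.8 -14.3] turn 0.24 F [-1.24 -0.01 -0.08] gap 0.0853 j7 [-0.47  1.03]
```

>>> step_arm:
  targets:
    - {"x":45,"y":-4,"z":-7,"turn":0,"claw":1}
    - {"x":0,"y":0,"z":0,"turn":0,"claw":1}
    - {"x":0,"y":0,"z":0,"turn":0,"claw":1}
    - {"x":30,"y":-4,"z":-7,"turn":0,"claw":1}
    - {"x":0,"y":0,"z":0,"turn":0,"claw":1}

```text
clock: 7.3
tcp_pos: [0.4642, 0.071, 0.1753]
tcp_rot: [0.716, 0.173, 0.663, -0.136]
wrist_force: [-0.6, -0.5, 0.0]
finger_gap: 0.0855
```

```bash
python3 go.py .4523 .068 .095 64.5
```

```text
t 7.3 pos [0.4642 0.071  0.1753] az 64.83 tiltx [ 0.085  0.034 -0.996] dxyz [ 78.8 -13.1 -14.4] turn 0.33 F [-0.57 -0.47  0.03] gap 0.0855 j7 [-0.44  1.1 ]
```

>>> step_arm:
  targets:
    - {"x":-50,"y":0,"z":0,"turn":0,"claw":1}
    - {"x":-50,"y":0,"z":0,"turn":0,"claw":1}
    - {"x":0,"y":0,"z":0,"turn":0,"claw":1}

```text
clock: 7.6
tcp_pos: [0.4595, 0.0671, 0.2865]
tcp_rot: [0.719, 0.175, 0.659, -0.136]
wrist_force: [0.9, 0.1, -0.6]
finger_gap: 0.0857
```

```bash
python3 go.py .4523 .068 .095 64.5
```

```text
t 7.6 pos [0.4595 0.0671 0.2865] az 64.72 tiltx [ 0.094  0.035 -0.995] dxyz [189.9 -16.1 -20.3] turn 0.22 F [ 0.94  0.13 -0.57] gap 0.0857 j7 [-0.5   0.99]
```

```bash
python3 -c "
from rig import sensors
s=sensors.get_state();print(s['joints'].round(3),s['qvel'].round(3),s['effort'].round(2))"
```

```text
[-0.503  0.129  0.32   2.128 -0.081  0.793  0.993] [ 0.002  0.006 -0.008  0.02   0.005  0.011 -0.005] [ -0.08 -29.47   1.06 -21.67   0.13   0.32  -0.19]
```

>>> step_arm:
  targets:
    - {"x":20,"y":14,"z":30,"turn":0,"claw":1}
    - {"x":20,"y":14,"z":30,"turn":0,"claw":1}
    - {"x":20,"y":14,"z":30,"turn":0,"claw":1}
    - {"x":0,"y":0,"z":0,"turn":0,"claw":1}
    - {"x":0,"y":0,"z":0,"turn":0,"claw":1}

```text
clock: 8.1
tcp_pos: [0.5741, 0.0694, 0.259]
tcp_rot: [0.728, 0.181, 0.649, -0.129]
wrist_force: [0.8, -0.3, -0.1]
finger_gap: 0.0852
```

```bash
cat >> go.py <<'E'
    print(sensors.get_state()["joints"].round(3))
E
python3 go.py .4523 .068 .095 64.5
```

```text
File "go.py", line 11
    print(sensors.get_state()["joints"].round(3))
IndentationError: unexpected indent
```

```bash
python3 - <<'E'
s=open('go.py').read().rsplit('\n    print(sens',1)[0]
s=s.replace('''if __name__=="__main__": go(''','''    print(s["joints"].round(3))
if __name__=="__main__": go(''')
open('go.py','w').write(s+"\n")
E
python3 go.py .4523 .068 .095 64.5
```

```text
t 8.1 pos [0.5741 0.0694 0.259 ] az 64.85 tiltx [ 0.124  0.047 -0.991] dxyz [ 147.4  -68.4 -123.8] turn 0.35 F [ 0.82 -0.32 -0.12] gap 0.0852 j7 [-0.43  1.13]
[-0.425  0.355  0.316  1.917 -0.2    0.765  1.129]
```

>>> step_arm:
  targets:
    - {"x":0,"y":-14,"z":-30,"turn":0,"claw":1}
    - {"x":0,"y":-14,"z":-30,"turn":0,"claw":1}
    - {"x":0,"y":-14,"z":-30,"turn":0,"claw":1}
    - {"x":0,"y":0,"z":0,"turn":0,"claw":1}

```text
clock: 8.5
tcp_pos: [0.4719, 0.0699, 0.2547]
tcp_rot: [0.73, 0.183, 0.646, -0.127]
wrist_force: [0.2, 0.4, 0.8]
finger_gap: 0.0853
```

```bash
python3 go.py .4523 .068 .095 64.5
```

```text
t 8.5 pos [0.4719 0.0699 0.2547] az 64.84 tiltx [ 0.133  0.051 -0.99 ] dxyz [155.3 -26.5 -32.5] turn 0.34 F [0.19 0.42 0.75] gap 0.0853 j7 [-0.49  1.05]
[-0.495  0.187  0.322  2.154 -0.136  0.674  1.046]
```

>>> step_arm:
  targets:
    - {"x":0,"y":12,"z":30,"turn":0,"claw":1}
    - {"x":0,"y":12,"z":30,"turn":0,"claw":1}
    - {"x":0,"y":12,"z":30,"turn":0,"claw":1}
    - {"x":0,"y":0,"z":0,"turn":0,"claw":1}
    - {"x":0,"y":0,"z":0,"turn":0,"claw":1}

```text
clock: 9.0
tcp_pos: [0.5701, 0.0639, 0.2801]
tcp_rot: [0.734, 0.186, 0.642, -0.123]
wrist_force: [-0.4, -0.4, -1.0]
finger_gap: 0.085
```

```bash
python3 go.py .4523 .068 .095 64.5
```

```text
t 9.0 pos [0.5701 0.0639 0.2801] az 65.03 tiltx [ 0.147  0.059 -0.987] dxyz [ 165.7  -67.2 -127.2] turn 0.53 F [-0.36 -0.37 -1.05] gap 0.085 j7 [-0.43  1.14]
[-0.427  0.312  0.328  1.924 -0.2    0.777  1.14 ]
```

>>> step_arm:
  targets:
    - {"x":-50,"y":0,"z":0,"turn":0,"claw":1}
    - {"x":-50,"y":0,"z":0,"turn":0,"claw":1}
    - {"x":-50,"y":0,"z":0,"turn":0,"claw":1}
    - {"x":0,"y":0,"z":0,"turn":0,"claw":1}
    - {"x":0,"y":0,"z":0,"turn":0,"claw":1}

```text
clock: 9.5
tcp_pos: [0.5427, 0.0547, 0.4336]
tcp_rot: [0.733, 0.187, 0.642, -0.122]
wrist_force: [0.6, -0.5, -1.0]
finger_gap: 0.0857
```

```bash
python3 go.py .4523 .068 .095 64.5
```

```text
t 9.5 pos [0.5427 0.0547 0.4336] az 65.06 tiltx [ 0.146  0.061 -0.987] dxyz [ 322.   -65.5 -122.6] turn 0.56 F [ 0.58 -0.5  -0.97] gap 0.0857 j7 [-0.47  1.05]
[-0.475  0.106  0.363  1.801 -0.091  1.09   1.049]
```

>>> step_arm:
  targets:
    - {"x":50,"y":0,"z":0,"turn":0,"claw":1}
    - {"x":50,"y":0,"z":0,"turn":0,"claw":1}
    - {"x":50,"y":0,"z":0,"turn":0,"claw":1}
    - {"x":0,"y":0,"z":0,"turn":0,"claw":1}
    - {"x":0,"y":0,"z":0,"turn":0,"claw":1}

```text
clock: 10.0
tcp_pos: [0.563, 0.0644, 0.2838]
tcp_rot: [0.734, 0.188, 0.641, -0.121]
wrist_force: [-0.2, -0.0, 0.7]
finger_gap: 0.0852
```

```bash
python3 go.py .4523 .068 .095 64.5
```

```text
t 10.0 pos [0.563  0.0644 0.2838] az 65.1 tiltx [ 0.149  0.063 -0.987] dxyz [ 170.1  -65.8 -121.1] turn 0.6 F [-0.18 -0.01  0.72] gap 0.0852 j7 [-0.44  1.14]
[-0.44   0.294  0.339  1.939 -0.203  0.777  1.142]
```

>>> step_arm:
  targets:
    - {"x":0,"y":-5,"z":-10,"turn":0,"claw":1}
    - {"x":0,"y":-5,"z":-10,"turn":0,"claw":1}
    - {"x":0,"y":-5,"z":-10,"turn":0,"claw":1}
    - {"x":0,"y":-5,"z":-10,"turn":0,"claw":1}
    - {"x":0,"y":-5,"z":-10,"turn":0,"claw":1}

```text
clock: 10.5
tcp_pos: [0.5053, 0.0631, 0.2818]
tcp_rot: [0.737, 0.19, 0.637, -0.119]
wrist_force: [-1.4, 0.6, -0.3]
finger_gap: 0.0855
```

```bash
python3 go.py .4523 .068 .095 64.5
```

```text
t 10.5 pos [0.5053 0.0631 0.2818] az 65.12 tiltx [ 0.16   0.067 -0.985] dxyz [175.9 -41.8 -71.2] turn 0.62 F [-1.36  0.57 -0.26] gap 0.0855 j7 [-0.47  1.1 ]
[-0.474  0.192  0.341  2.075 -0.162  0.723  1.098]
```

>>> step_arm:
  targets:
    - {"x":-12,"y":0,"z":0,"turn":0,"claw":1}
    - {"x":-12,"y":0,"z":0,"turn":0,"claw":1}
    - {"x":-12,"y":0,"z":0,"turn":0,"claw":1}
    - {"x":-12,"y":0,"z":0,"turn":0,"claw":1}
    - {"x":-12,"y":0,"z":0,"turn":0,"claw":1}

```text
clock: 11.0
tcp_pos: [0.4939, 0.0587, 0.3466]
tcp_rot: [0.738, 0.19, 0.637, -0.118]
wrist_force: [0.1, -0.4, 0.1]
finger_gap: 0.0854
```

```bash
python3 go.py .4523 .068 .095 64.5
```

```text
t 11.0 pos [0.4939 0.0587 0.3466] az 65.13 tiltx [ 0.161  0.068 -0.985] dxyz [241.7 -41.7 -70.5] turn 0.63 F [ 0.11 -0.44  0.06] gap 0.0854 j7 [-0.5   1.04]
[-0.496  0.083  0.352  2.03  -0.095  0.866  1.037]
```

>>> step_arm:
  targets:
    - {"x":0,"y":-50,"z":0,"turn":0,"claw":1}
    - {"x":0,"y":-50,"z":0,"turn":0,"claw":1}
    - {"x":0,"y":0,"z":0,"turn":0,"claw":1}

```text
clock: 11.3
tcp_pos: [0.4536, -0.033, 0.3382]
tcp_rot: [0.741, 0.19, 0.634, -0.116]
wrist_force: [0.1, 0.8, -0.2]
finger_gap: 0.0855
```

```bash
python3 go.py .4523 .068 .095 64.5
```

```text
t 11.3 pos [ 0.4536 -0.033   0.3382] az 65.4 tiltx [ 0.169  0.069 -0.983] dxyz [245.9  57.8 -74.5] turn 0.9 F [ 0.15  0.83 -0.22] gap 0.0855 j7 [-0.39  1.24]
[-0.385  0.006  0.433  2.127 -0.107  0.845  1.245]
```

>>> step_arm:
  targets:
    - {"x":0,"y":7,"z":15,"turn":0,"claw":1}
    - {"x":0,"y":7,"z":15,"turn":0,"claw":1}
    - {"x":0,"y":7,"z":15,"turn":0,"claw":1}
    - {"x":0,"y":7,"z":15,"turn":0,"claw":1}
    - {"x":0,"y":7,"z":15,"turn":0,"claw":1}

```text
clock: 11.8
tcp_pos: [0.5374, -0.0342, 0.3571]
tcp_rot: [0.741, 0.192, 0.633, -0.116]
wrist_force: [0.1, 0.6, 0.7]
finger_gap: 0.0852
```

```bash
python3 go.py .4523 .068 .095 64.5
```

```text
t 11.8 pos [ 0.5374 -0.0342  0.3571] az 65.21 tiltx [ 0.173  0.072 -0.982] dxyz [ 250.2   20.2 -153.1] turn 0.71 F [0.13 0.55 0.72] gap 0.0852 j7 [-0.36  1.31]
[-0.364  0.154  0.449  1.935 -0.192  0.908  1.311]
```

>>> step_arm:
  targets:
    - {"x":0,"y":7,"z":15,"turn":0,"claw":1}
    - {"x":0,"y":7,"z":15,"turn":0,"claw":1}
    - {"x":0,"y":7,"z":15,"turn":0,"claw":1}
    - {"x":0,"y":7,"z":15,"turn":0,"claw":1}
    - {"x":0,"y":7,"z":15,"turn":0,"claw":1}

```text
clock: 12.3
tcp_pos: [0.6245, -0.0318, 0.3755]
tcp_rot: [0.742, 0.192, 0.632, -0.114]
wrist_force: [-0.3, 0.4, 0.1]
finger_gap: 0.0857
```

```bash
python3 go.py .4523 .068 .095 64.5
```

```text
t 12.3 pos [ 0.6245 -0.0318  0.3755] az 65.38 tiltx [ 0.174  0.073 -0.982] dxyz [ 252.7  -20.5 -232.5] turn 0.88 F [-0.3   0.36  0.13] gap 0.0857 j7 [-0.33  1.35]
[-0.331  0.304  0.449  1.717 -0.262  0.994  1.348]
```

```bash
cat > kin.py <<'E'
import numpy as np
from scipy.optimize import least_squares
from scipy.spatial.transform import Rotation as Ro
D=[([-1.149,.4684,-.0116,1.6036,.006,1.0714,-.0563],[.2912,.5806,.3029]),
([-.4018,.3963,.2132,2.2036,-.1804,.5273,1.0824],[.452,.069,.1446]),
([-.503,.129,.32,2.128,-.081,.793,.993],[.4595,.0671,.2865]),
([-.425,.355,.316,1.917,-.2,.765,1.129],[.5741,.0694,.259]),
([-.495,.187,.322,2.154,-.136,.674,1.046],[.4719,.0699,.2547]),
([-.475,.106,.363,1.801,-.091,1.09,1.049],[.5427,.0547,.4336]),
([-.496,.083,.352,2.03,-.095,.866,1.037],[.4939,.0587,.3466]),
([-.385,.006,.433,2.127,-.107,.845,1.245],[.4536,-.033,.3382]),
([-.364,.154,.449,1.935,-.192,.908,1.311],[.5374,-.0342,.3571]),
([-.331,.304,.449,1.717,-.262,.994,1.348],[.6245,-.0318,.3755])]
def rz(a):return Ro.from_euler('z',a).as_matrix()
def ry(a):return Ro.from_euler('y',a).as_matrix()
def fk(q,p,s):
    R=rz(s[0]*q[0]);x=np.array([0,0,p[0]])
    R=R@ry(q[1]);x=x+R@[p[4],0,p[1]]
    R=R@rz(s[1]*q[2])@ry(q[3]);x=x+R@[p[5],0,p[2]]
    R=R@rz(s[2]*q[4])@ry(q[5]);x=x+R@[p[6],0,p[3]]
    return x,R
if __name__=="__main__":
    import itertools
    for s in itertools.product((-1,1),repeat=3):
        f=lambda p:np.concatenate([fk(q,p,s)[0]-x for q,x in D])
        r=least_squares(f,[.35,.4,.4,.2,0,0,0]);print(s,np.sqrt(2*r.cost/30).round(5),r.x.round(4))
E
python3 kin.py
```

```text
(-1, -1, -1) 0.00809 [ 3.246e-01  5.025e-01  4.669e-01  2.678e-01 -6.650e-02  2.000e-04
 -7.580e-02]
(-1, -1, 1) 0.0107 [ 0.2057  0.4591  0.4849  0.0782 -0.0146  0.0037 -0.047 ]
(-1, 1, -1) 0.04616 [-0.5582  0.3909  0.4786 -0.9638  0.589   0.0102  0.4779]
(-1, 1, 1) 0.04999 [ 0.1428  0.7306  0.4385  0.1221  0.6396 -0.0597  0.7364]
(1, -1, -1) 0.1394 [ 3.0137  0.0295 -0.1097  3.1829  0.3203 -0.6243  0.6847]
(1, -1, 1) 0.17394 [ 0.5474 -1.0156 -0.1058 -0.6322  0.8886 -0.3689  0.3768]
(1, 1, -1) 0.1702 [ 1.429  -0.9312 -0.0533  0.667   0.2306 -0.5502 -0.0493]
(1, 1, 1) 0.13526 [ 3.7096 -0.0979 -0.2508  4.2315 -0.7083 -0.672  -0.4008]
```

```bash
cat > kin2.py <<'E'
from kin import *
def fk2(q,p,s=(-1,-1,-1)):
    R=rz(s[0]*q[0]);x=R@[p[7],p[8],p[0]]
    R=R@ry(q[1]);x=x+R@[p[4],p[9],p[1]]
    R=R@rz(s[1]*q[2])@ry(q[3]);x=x+R@[p[5],p[10],p[2]]
    R=R@rz(s[2]*q[4])@ry(q[5]);x=x+R@[p[6],0,p[3]]
    return x,R
import itertools
if __name__=="__main__":
  for s in itertools.product((-1,),(-1,1),(-1,1)):
    f=lambda p:np.concatenate([np.concatenate([fk2(q,p,s)[0]-x for q,x in D]),1e-3*(np.array(p)-[.35,.4,.4,.2]+[0]*0) if 0 else 1e-3*np.array(p[4:])])
    r=least_squares(f,[.35,.4,.4,.2,0,0,0,0,0,0,0]);print(s,np.sqrt(2*r.cost/30).round(5),r.x.round(3))
    print([fk2(q,r.x,s)[1][:,2].round(3).tolist() for q,x in D])
E
python3 kin2.py
```

```text
(-1, -1, -1) 0.00012 [ 0.308  0.52   0.472  0.241  0.     0.    -0.    -0.    -0.014 -0.014
 -0.006]
[[-0.001, -0.002, -1.0], [0.027, 0.014, -1.0], [0.094, 0.035, -0.995], [0.124, 0.047, -0.991], [0.133, 0.051, -0.99], [0.146, 0.061, -0.987], [0.16, 0.068, -0.985], [0.169, 0.069, -0.983], [0.172, 0.072, -0.982], [0.174, 0.073, -0.982]]
(-1, -1, 1) 0.00422 [ 0.095  0.501  0.482 -0.016  0.009  0.013  0.011  0.013 -0.054 -0.054
  0.075]
[[-0.01, 0.003, -1.0], [0.064, -0.162, -0.985], [0.116, -0.078, -0.99], [0.159, -0.224, -0.961], [0.163, -0.116, -0.98], [0.164, -0.099, -0.981], [0.181, -0.075, -0.981], [0.162, -0.09, -0.983], [0.148, -0.228, -0.962], [0.131, -0.355, -0.926]]
(-1, 1, -1) 0.01868 [-0.216  0.385  0.497 -0.533  0.267 -0.036  0.666  0.469 -0.087 -0.088
  0.108]
[[0.009, -0.006, -1.0], [-0.072, 0.158, -0.985], [-0.004, 0.139, -0.99], [-0.064, 0.268, -0.961], [-0.007, 0.199, -0.98], [0.015, 0.192, -0.981], [0.037, 0.193, -0.981], [0.053, 0.177, -0.983], [-0.041, 0.268, -0.962], [-0.115, 0.361, -0.926]]
(-1, 1, 1) 0.01932 [ 0.74   0.432  0.442  0.57   0.249 -0.076  0.643  0.451 -0.265 -0.265
  0.499]
[[-0.001, -0.002, -1.0], [0.029, 0.009, -1.0], [0.08, 0.061, -0.995], [0.117, 0.062, -0.991], [0.115, 0.083, -0.99], [0.134, 0.084, -0.987], [0.145, 0.097, -0.985], [0.17, 0.068, -0.983], [0.176, 0.061, -0.982], [0.183, 0.049, -0.982]]
```

```bash
python3 go.py .45 -.2 .2 65
```

```text
t 12.3 pos [ 0.6245 -0.0318  0.3755] az 65.38 tiltx [ 0.174  0.073 -0.982] dxyz [ 129.6 -248.  -106.1] turn 0.38 F [-0.3   0.36  0.13] gap 0.0857 j7 [-0.33  1.35]
[-0.331  0.304  0.449  1.717 -0.262  0.994  1.348]
```

>>> step_arm:
  targets:
    - {"x":21,"y":-41,"z":-17,"turn":0,"claw":1}
    - {"x":21,"y":-41,"z":-17,"turn":0,"claw":1}
    - {"x":21,"y":-41,"z":-17,"turn":0,"claw":1}
    - {"x":21,"y":-41,"z":-17,"turn":0,"claw":1}
    - {"x":21,"y":-41,"z":-17,"turn":0,"claw":1}

```text
clock: 12.8
tcp_pos: [0.4923, -0.1688, 0.2352]
tcp_rot: [0.748, 0.187, 0.627, -0.107]
wrist_force: [1.9, -0.3, 0.5]
finger_gap: 0.0853
```

```bash
python3 go.py .4 -.2 .15 65
```

```text
t 12.8 pos [ 0.4923 -0.1688  0.2352] az 66.47 tiltx [ 0.19   0.075 -0.979] dxyz [ 63.5 -77.2 -82.2] turn 1.47 F [ 1.88 -0.26  0.51] gap 0.0853 j7 [-0.04  1.84]
[-0.045  0.299  0.437  2.09  -0.432  0.67   1.841]
```

>>> step_arm:
  targets:
    - {"x":21,"y":-26,"z":-27,"turn":0,"claw":1}
    - {"x":21,"y":-26,"z":-27,"turn":0,"claw":1}
    - {"x":21,"y":-26,"z":-27,"turn":0,"claw":1}

```text
clock: 13.1
tcp_pos: [0.4002, -0.2044, 0.1498]
tcp_rot: [0.75, 0.187, 0.625, -0.108]
wrist_force: [0.9, -0.9, -0.3]
finger_gap: 0.0855
```

```bash
python3 go.py .3 -.15 .12 65
```

```text
t 13.1 pos [ 0.4002 -0.2044  0.1498] az 66.43 tiltx [ 0.195  0.071 -0.978] dxyz [  13.5    5.4 -116.9] turn 1.43 F [ 0.91 -0.88 -0.31] gap 0.0855 j7 [0.2  2.22]
[ 0.197  0.36   0.327  2.284 -0.649  0.457  2.224]
```

>>> step_arm:
  targets:
    - {"x":3,"y":1,"z":-30,"turn":0,"claw":1}
    - {"x":3,"y":1,"z":-30,"turn":0,"claw":1}
    - {"x":3,"y":1,"z":-30,"turn":0,"claw":1}

```text
clock: 13.4
tcp_pos: [0.3297, -0.1733, 0.1246]
tcp_rot: [0.736, 0.189, 0.64, -0.111]
wrist_force: [-0.5, 0.3, -0.5]
finger_gap: 0.0854
```

```bash
python3 go.py .28 -.14 .12 65
```

```text
t 13.4 pos [ 0.3297 -0.1733  0.1246] az 65.84 tiltx [ 0.155  0.078 -0.985] dxyz [ -0.5   9.3 -59.3] turn 0.84 F [-0.51  0.32 -0.54] gap 0.0854 j7 [0.43 2.12]
[ 0.428  0.329  0.065  2.425 -0.527  0.329  2.125]
```

Pushing against the inner reach limit takes tilt out, as intended. I'll continue.

>>> step_arm:
  targets:
    - {"x":0,"y":5,"z":-30,"turn":0,"claw":1}
    - {"x":0,"y":5,"z":-30,"turn":0,"claw":1}
    - {"x":0,"y":5,"z":-30,"turn":0,"claw":1}

```text
clock: 13.7
tcp_pos: [0.2813, -0.1427, 0.0961]
tcp_rot: [0.672, 0.201, 0.707, -0.085]
wrist_force: [-0.8, 0.4, -1.9]
finger_gap: 0.0852
```

```bash
python3 go.py .26 -.14 .12 65
```

```text
t 13.7 pos [ 0.2813 -0.1427  0.0961] az 66.23 tiltx [-0.015  0.17  -0.985] dxyz [-22.8  -2.5 -22.5] turn 1.23 F [-0.79  0.42 -1.87] gap 0.0852 j7 [0.9  1.48]
[ 0.902  0.45  -0.479  2.427  0.142  0.404  1.485]
```

```bash
python3 go.py .44 .0 .2 65
```

```text
t 13.7 pos [ 0.2813 -0.1427  0.0961] az 66.23 tiltx [-0.015  0.17  -0.985] dxyz [-80.6 207.9  81.4] turn 1.23 F [-0.79  0.42 -1.87] gap 0.0852 j7 [0.9  1.48]
[ 0.902  0.45  -0.479  2.427  0.142  0.404  1.485]
```

>>> step_arm:
  targets:
    - {"x":-30,"y":10,"z":30,"turn":0,"claw":1}
    - {"x":-20,"y":38,"z":20,"turn":0,"claw":1}
    - {"x":-15,"y":42,"z":15,"turn":0,"claw":1}
    - {"x":-15,"y":42,"z":15,"turn":0,"claw":1}
    - {"x":-5,"y":42,"z":15,"turn":0,"claw":1}

```text
clock: 14.2
tcp_pos: [0.4429, -0.0395, 0.1998]
tcp_rot: [0.666, 0.211, 0.709, -0.089]
wrist_force: [0.5, -0.3, -0.8]
finger_gap: 0.0851
```

```bash
python3 go.py .2 .4 .2 65
```

```text
t 14.2 pos [ 0.4429 -0.0395  0.1998] az 64.95 tiltx [-0.023  0.181 -0.983] dxyz [  84.7  291.9 -399.8] turn -0.05 F [ 0.53 -0.25 -0.79] gap 0.0851 j7 [0.61 1.17]
[ 0.61   0.374 -0.582  2.122  0.033  0.736  1.172]
```

>>> step_arm:
  targets:
    - {"x":8,"y":29,"z":-39,"turn":0,"claw":1}
    - {"x":8,"y":29,"z":-39,"turn":0,"claw":1}
    - {"x":8,"y":29,"z":-39,"turn":0,"claw":1}
    - {"x":8,"y":29,"z":-39,"turn":0,"claw":1}
    - {"x":8,"y":29,"z":-39,"turn":0,"claw":1}

```text
clock: 14.7
tcp_pos: [0.3375, 0.1846, 0.2075]
tcp_rot: [0.673, 0.215, 0.702, -0.088]
wrist_force: [1.6, 0.6, 0.0]
finger_gap: 0.0852
```

```bash
python3 go.py .1 .4 .2 65
```

```text
t 14.7 pos [0.3375 0.1846 0.2075] az 64.75 tiltx [-0.001  0.184 -0.983] dxyz [  47.3   90.9 -303.9] turn -0.25 F [1.61 0.55 0.03] gap 0.0852 j7 [0.19 0.63]
[ 0.187  0.232 -0.726  2.303 -0.015  0.572  0.631]
```

```bash
python3 go.py .04 .42 .15 65
```

```text
t 14.7 pos [0.3375 0.1846 0.2075] az 64.75 tiltx [-0.001  0.184 -0.983] dxyz [ 100.2   75.2 -362.7] turn -0.25 F [1.61 0.55 0.03] gap 0.0852 j7 [0.19 0.63]
[ 0.187  0.232 -0.726  2.303 -0.015  0.572  0.631]
```

>>> step_arm:
  targets:
    - {"x":14,"y":16,"z":-44,"turn":0,"claw":1}
    - {"x":14,"y":16,"z":-44,"turn":0,"claw":1}
    - {"x":14,"y":16,"z":-44,"turn":0,"claw":1}
    - {"x":14,"y":16,"z":-44,"turn":0,"claw":1}
    - {"x":14,"y":16,"z":-44,"turn":0,"claw":1}

```text
clock: 15.2
tcp_pos: [0.1748, 0.3664, 0.1744]
tcp_rot: [0.675, 0.22, 0.699, -0.085]
wrist_force: [2.0, 0.2, 0.7]
finger_gap: 0.0856
```

```bash
python3 go.py .03 .3 .13 65
```

```text
t 15.2 pos [0.1748 0.3664 0.1744] az 64.59 tiltx [ 0.009  0.193 -0.981] dxyz [  29.4 -128.1 -100.4] turn -0.41 F [2.01 0.19 0.73] gap 0.0856 j7 [-0.61 -0.3 ]
[-0.607  0.292 -0.617  2.336  0.274  0.393 -0.298]
```

>>> step_arm:
  targets:
    - {"x":8,"y":-20,"z":-40,"turn":0,"claw":1}
    - {"x":8,"y":-20,"z":-40,"turn":0,"claw":1}
    - {"x":8,"y":-25,"z":-30,"turn":0,"claw":1}

```text
clock: 15.5
tcp_pos: [0.0565, 0.3719, 0.1532]
tcp_rot: [0.676, 0.219, 0.699, -0.078]
wrist_force: [1.1, -0.3, -0.4]
finger_gap: 0.0854
```

```bash
python3 go.py .03 .28 .15 65
```

```text
t 15.5 pos [0.0565 0.3719 0.1532] az 65.25 tiltx [ 0.009  0.2   -0.98 ] dxyz [-15.5 -93.5  13.3] turn 0.25 F [ 1.11 -0.26 -0.44] gap 0.0854 j7 [-0.95 -0.89]
[-0.949  0.294 -0.606  2.424  0.557  0.314 -0.89 ]
```

>>> step_arm:
  targets:
    - {"x":-6,"y":-35,"z":5,"turn":0,"claw":1}
    - {"x":-6,"y":-20,"z":3,"turn":0,"claw":1}

```text
clock: 15.7
tcp_pos: [0.0386, 0.3229, 0.1218]
tcp_rot: [0.693, 0.134, 0.697, -0.125]
wrist_force: [-0.6, -1.7, -2.7]
finger_gap: 0.0857
```

```bash
python3 go.py .03 .28 .15 65
```

```text
t 15.7 pos [0.0386 0.3229 0.1218] az 68.84 tiltx [-0.004  0.014 -1.   ] dxyz [-28.8 -42.8   7.2] turn 3.84 F [-0.6  -1.71 -2.71] gap 0.0857 j7 [-0.62 -1.22]
[-0.622  0.552 -1.053  2.431  0.918  0.607 -1.216]
```

```bash
python3 go.py .4523 .068 .2 64.5
```

```text
t 15.7 pos [0.0386 0.3229 0.1218] az 68.84 tiltx [-0.004  0.014 -1.   ] dxyz [-83.2 -87.5 477.1] turn 4.34 F [-0.6  -1.71 -2.71] gap 0.0857 j7 [-0.62 -1.22]
[-0.622  0.552 -1.053  2.431  0.918  0.607 -1.216]
```

>>> step_arm:
  targets:
    - {"x":-25,"y":30,"z":-5,"turn":0,"claw":1}
    - {"x":-25,"y":30,"z":20,"turn":0,"claw":1}
    - {"x":-15,"y":20,"z":40,"turn":0,"claw":1}
    - {"x":0,"y":0,"z":48,"turn":0,"claw":1}
    - {"x":0,"y":-5,"z":48,"turn":0,"claw":1}

```text
clock: 16.2
tcp_pos: [0.2061, 0.3461, 0.187]
tcp_rot: [0.688, 0.129, 0.704, -0.12]
wrist_force: [0.4, 0.3, -0.1]
finger_gap: 0.0853
```

```bash
python3 go.py .4523 .068 .2 64.5
```

```text
t 16.2 pos [0.2061 0.3461 0.187 ] az 69.66 tiltx [-0.021  0.017 -1.   ] dxyz [ -22.9 -175.   327.1] turn 5.16 F [ 0.4   0.33 -0.08] gap 0.0853 j7 [-0.08 -0.58]
[-0.085  0.589 -1.225  2.223  0.741  0.836 -0.576]
```

>>> step_arm:
  targets:
    - {"x":-3,"y":-22,"z":41,"turn":0.6,"claw":1}
    - {"x":-3,"y":-22,"z":41,"turn":0.6,"claw":1}
    - {"x":-3,"y":-22,"z":41,"turn":0.6,"claw":1}
    - {"x":-3,"y":-22,"z":41,"turn":0.6,"claw":1}

```text
clock: 16.6
tcp_pos: [0.3368, 0.2029, 0.197]
tcp_rot: [0.686, 0.149, 0.699, -0.135]
wrist_force: [0.7, 0.9, 0.8]
finger_gap: 0.0853
```

```bash
python3 go.py .4523 .068 .2 64.5
```

```text
t 16.6 pos [0.3368 0.2029 0.197 ] az 66.75 tiltx [-0.015  0.023 -1.   ] dxyz [ -7.9 -78.3 159.2] turn 2.25 F [0.71 0.94 0.8 ] gap 0.0853 j7 [ 0.46 -0.15]
[ 0.465  0.598 -1.299  2.233  0.744  0.874 -0.146]
```

>>> step_arm:
  targets:
    - {"x":-3,"y":-20,"z":41,"turn":0.6,"claw":1}
    - {"x":-3,"y":-20,"z":41,"turn":0.6,"claw":1}
    - {"x":-3,"y":-20,"z":41,"turn":0.6,"claw":1}
    - {"x":0,"y":-8,"z":20,"turn":0.4,"claw":1}
    - {"x":0,"y":0,"z":0,"turn":0,"claw":1}

```text
clock: 17.1
tcp_pos: [0.4521, 0.07, 0.2049]
tcp_rot: [0.684, 0.171, 0.692, -0.157]
wrist_force: [-0.2, 0.8, 0.1]
finger_gap: 0.0856
```

```bash
python3 go.py .4523 .068 .095 64.5;python3 wr.py .4523 .068 64.5 0 pics/w2.png
```

```text
t 17.1 pos [0.4521 0.07   0.2049] az 63.18 tiltx [-0.007  0.022 -1.   ] dxyz [109.8  -3.5   2.9] turn -1.32 F [-0.2   0.83  0.05] gap 0.0856 j7 [0.76 0.18]
[ 0.764  0.687 -1.259  2.088  0.787  0.973  0.179]
```

View pics/w2.png

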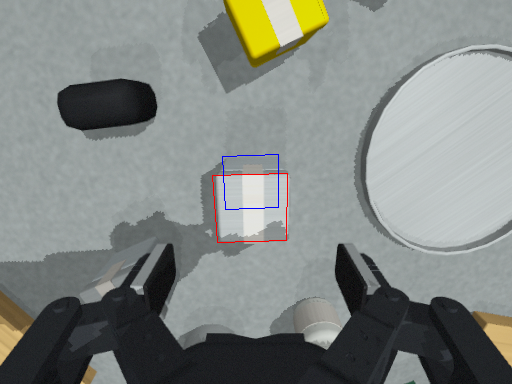

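>>> step_arm:
  targets:
    - {"x":40,"y":-3,"z":3,"turn":-1.2,"claw":1}
    - {"x":0,"y":0,"z":0,"turn":0,"claw":1}
    - {"x":40,"y":0,"z":0,"turn":0,"claw":1}
    - {"x":0,"y":0,"z":0,"turn":0,"claw":1}

```text
clock: 17.55
tcp_pos: [0.4524, 0.0734, 0.1271]
tcp_rot: [0.687, 0.162, 0.693, -0.147]
wrist_force: [-1.1, -0.3, -0.1]
finger_gap: 0.0853
```

```bash
python3 go.py .4523 .068 .095 64.5
```

```text
t 17.55 pos [0.4524 0.0734 0.1271] az 64.71 tiltx [-0.003  0.023 -1.   ] dxyz [32.  -5.6  2.6] turn 0.21 F [-1.05 -0.32 -0.1 ] gap 0.0853 j7 [0.64 0.08]
[ 0.643  0.779 -1.1    2.13   0.947  0.847  0.083]
```

>>> step_arm:
  targets:
    - {"x":0,"y":-5,"z":3,"turn":0,"claw":1}
    - {"x":31,"y":0,"z":0,"turn":0,"claw":1}
    - {"x":0,"y":0,"z":0,"turn":0,"claw":1}

```text
clock: 17.85
tcp_pos: [0.4551, 0.0717, 0.102]
tcp_rot: [0.69, 0.162, 0.691, -0.144]
wrist_force: [-0.6, -0.3, -0.2]
finger_gap: 0.0852
```

```bash
python3 go.py .4523 .068 .095 64.5
```

```text
t 17.85 pos [0.4551 0.0717 0.102 ] az 65.01 tiltx [ 0.005  0.024 -1.   ] dxyz [ 6.9 -4.7 -0.9] turn 0.51 F [-0.57 -0.31 -0.23] gap 0.0852 j7 [0.61 0.05]
[ 0.611  0.812 -1.046  2.137  1.01   0.805  0.048]
```

Next I correct the centring, then close.

>>> step_arm:
  targets:
    - {"x":7,"y":-5,"z":-1,"turn":0,"claw":1}
    - {"x":0,"y":0,"z":0,"turn":0,"claw":0.75}
    - {"x":0,"y":0,"z":0,"turn":0,"claw":0.6}

```text
clock: 18.15
tcp_pos: [0.454, 0.0685, 0.0995]
tcp_rot: [0.692, 0.162, 0.688, -0.143]
wrist_force: [0.7, -0.1, -0.4]
finger_gap: 0.0591
```

>>> step_arm:
  targets:
    - {"x":0,"y":0,"z":0,"turn":0,"claw":0}
    - {"x":0,"y":0,"z":0,"turn":0,"claw":0}
    - {"x":0,"y":0,"z":0,"turn":0,"claw":0}
    - {"x":0,"y":0,"z":0,"turn":0,"claw":0}

```text
clock: 18.55
tcp_pos: [0.4535, 0.0675, 0.1001]
tcp_rot: [0.692, 0.162, 0.688, -0.144]
wrist_force: [1.1, 1.1, -4.6]
finger_gap: 0.0561
```

```bash
python3 go.py .4523 .068 .095 64.5
```

```text
t 18.55 pos [0.4535 0.0675 0.1001] az 64.99 tiltx [ 0.011  0.024 -1.   ] dxyz [ 5.1 -0.2 -1.3] turn 0.49 F [ 1.12  1.07 -4.63] gap 0.0561 j7 [0.62 0.04]
[ 0.617  0.809 -1.042  2.145  1.021  0.794  0.044]
```

Gripped (gap 56.1 mm). Lift slightly and weigh.

>>> step_arm:
  targets:
    - {"x":-40,"y":0,"z":0,"turn":0,"claw":0}
    - {"x":0,"y":0,"z":0,"turn":0,"claw":0}
    - {"x":-40,"y":0,"z":0,"turn":0,"claw":0}
    - {"x":0,"y":0,"z":0,"turn":0,"claw":0}
    - {"x":0,"y":0,"z":0,"turn":0,"claw":0}

```text
clock: 19.05
tcp_pos: [0.4501, 0.0634, 0.1784]
tcp_rot: [0.689, 0.161, 0.691, -0.146]
wrist_force: [-0.3, -0.1, -8.4]
finger_gap: 0.0552
```

>>> step_arm:
  targets:
    - {"x":0,"y":0,"z":0,"turn":0,"claw":0}
    - {"x":0,"y":0,"z":0,"turn":0,"claw":0}

```text
clock: 19.25
tcp_pos: [0.4488, 0.0627, 0.1763]
tcp_rot: [0.688, 0.161, 0.692, -0.146]
wrist_force: [-1.9, -0.3, -7.9]
finger_gap: 0.0553
```

```bash
python3 go.py .483 -.330 .2 -81
```

```text
t 19.25 pos [0.4488 0.0627 0.1763] az 64.9 tiltx [-0.002  0.021 -1.   ] dxyz [ -32.1 -340.6  197.2] turn -34.1 F [-1.87 -0.25 -7.93] gap 0.0553 j7 [0.74 0.18]
[ 0.741  0.709 -1.201  2.119  0.841  0.916  0.182]
```

Tin A weighs about 8 N, so it's full and goes to the tray. Raise it and turn the jaws to the tray's long axis.

>>> step_arm:
  targets:
    - {"x":-30,"y":0,"z":0,"turn":8,"claw":0}
    - {"x":-20,"y":0,"z":0,"turn":8,"claw":0}
    - {"x":-5,"y":0,"z":0,"turn":8,"claw":0}
    - {"x":-2,"y":0,"z":0,"turn":8,"claw":0}
    - {"x":-2,"y":0,"z":0,"turn":8,"claw":0}

```text
clock: 19.75
tcp_pos: [0.4454, 0.0612, 0.2317]
tcp_rot: [0.583, 0.392, 0.6, -0.383]
wrist_force: [0.3, 0.6, -7.5]
finger_gap: 0.0552
```

```bash
python3 go.py .532 -.322 .22 9
```

```text
t 19.75 pos [0.4454 0.0612 0.2317] az 23.54 tiltx [-0.014  0.023 -1.   ] dxyz [  1.5 -73.6 386. ] turn 14.54 F [ 0.33  0.59 -7.46] gap 0.0552 j7 [ 0.75 -0.32]
[ 0.753  0.525 -1.163  2.084  0.578  0.925 -0.321]
```

>>> step_arm:
  targets:
    - {"x":-1,"y":-5,"z":40,"turn":7,"claw":0}
    - {"x":-1,"y":-4,"z":45,"turn":7,"claw":0}
    - {"x":-1,"y":0,"z":45,"turn":0,"claw":0}
    - {"x":-1,"y":0,"z":45,"turn":0,"claw":0}
    - {"x":-1,"y":0,"z":45,"turn":0,"claw":0}

```text
clock: 20.25
tcp_pos: [0.4864, -0.1526, 0.2281]
tcp_rot: [0.531, 0.458, 0.552, -0.452]
wrist_force: [1.6, 0.1, -6.7]
finger_gap: 0.0552
```

```bash
python3 go.py .532 -.322 .22 9
```

```text
t 20.25 pos [ 0.4864 -0.1526  0.2281] az 9.98 tiltx [-0.017  0.026 -1.   ] dxyz [  2.9  15.7 174.9] turn 0.98 F [ 1.57  0.11 -6.68] gap 0.0552 j7 [ 1.06 -0.1 ]
[ 1.06   0.596 -1.052  1.948  0.595  0.981 -0.103]
```

>>> step_arm:
  targets:
    - {"x":-1,"y":4,"z":44,"turn":1,"claw":0}
    - {"x":-1,"y":4,"z":44,"turn":0,"claw":0}
    - {"x":-1,"y":4,"z":40,"turn":0,"claw":0}
    - {"x":-1,"y":3,"z":30,"turn":0,"claw":0}
    - {"x":-1,"y":0,"z":0,"turn":0,"claw":0}

```text
clock: 20.75
tcp_pos: [0.5233, -0.3212, 0.2188]
tcp_rot: [0.521, 0.463, 0.549, -0.461]
wrist_force: [-1.5, -0.7, -8.3]
finger_gap: 0.0549
```

```bash
python3 go.py .532 -.322 .15 9
```

```text
t 20.75 pos [ 0.5233 -0.3212  0.2188] az 8.37 tiltx [-0.028  0.027 -0.999] dxyz [68.5 10.2  4.2] turn -0.63 F [-1.52 -0.68 -8.31] gap 0.0549 j7 [1.15 0.13]
[ 1.155  0.747 -0.959  1.696  0.655  1.098  0.133]
```

>>> step_arm:
  targets:
    - {"x":38,"y":8,"z":3,"turn":-0.6,"claw":0}
    - {"x":0,"y":0,"z":0,"turn":0,"claw":0}
    - {"x":35,"y":2,"z":1,"turn":0,"claw":0}
    - {"x":0,"y":0,"z":0,"turn":0,"claw":0}

```text
clock: 21.15
tcp_pos: [0.5301, -0.3219, 0.1385]
tcp_rot: [0.521, 0.461, 0.553, -0.459]
wrist_force: [-2.5, 0.8, -9.8]
finger_gap: 0.0553
```

```bash
python3 go.py .532 -.322 .107 9
python3 - <<'E'
from wr import *
s=sensors.get_state();p=s["tcp_pos"]
for n in("top","scene"):
    c=optics.read_camera(n); im=draw(c,.532,-.322,np.radians(9),.007)
    x0,y0=(320,120) if n=="top" else (60,150)
    cv2.imwrite(f"pics/p1{n}.png",cv2.resize(im[y0:y0+150,x0:x0+180],None,fx=4,fy=4,interpolation=cv2.INTER_CUBIC))
E
```

```text
t 21.15 pos [ 0.5301 -0.3219  0.1385] az 8.84 tiltx [-0.034  0.031 -0.999] dxyz [31.4  2.7  1.5] turn -0.16 F [-2.45  0.84 -9.84] gap 0.0553 j7 [1.1  0.09]
[ 1.098  0.85  -0.881  1.716  0.74   0.997  0.086]
```

View pics/p1top.png

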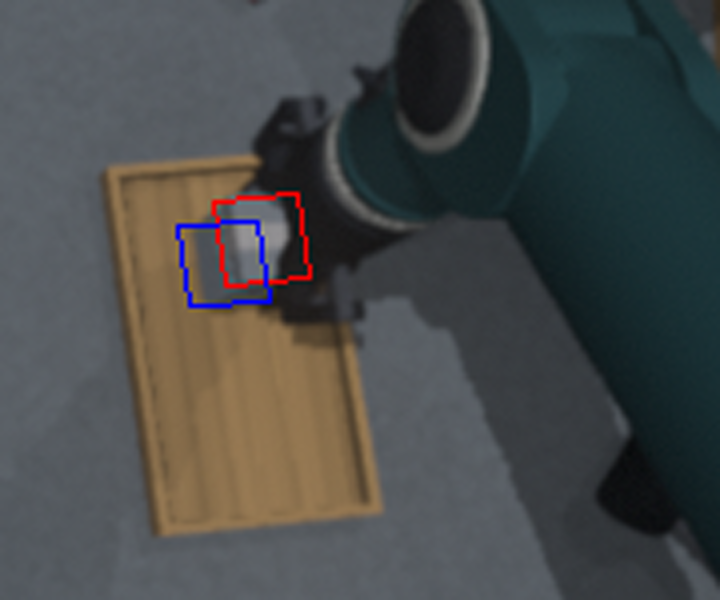

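View pics/p1scene.png

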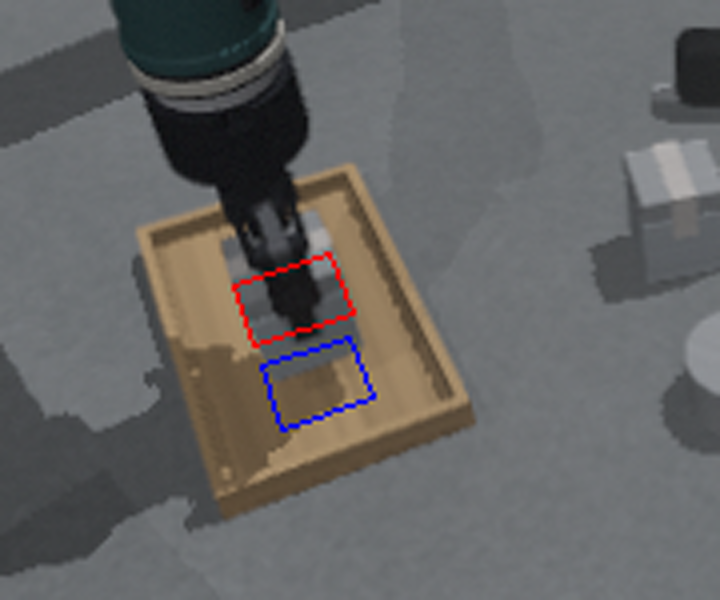

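>>> step_arm:
  targets:
    - {"x":14,"y":2,"z":1,"turn":0,"claw":0}
    - {"x":6,"y":0,"z":0,"turn":0,"claw":0}
    - {"x":2,"y":0,"z":0,"turn":0,"claw":0}

```text
clock: 21.55
tcp_pos: [0.5389, -0.3224, 0.1252]
tcp_rot: [0.527, 0.462, 0.547, -0.457]
wrist_force: [-0.6, 0.4, -7.7]
finger_gap: 0.0552
```

```bash
python3 go.py .532 -.322 .107 9
```

```text
t 21.55 pos [ 0.5389 -0.3224  0.1252] az 8.91 tiltx [-0.016  0.024 -1.   ] dxyz [18.3 -6.5 -0.9] turn -0.09 F [-0.62  0.38 -7.72] gap 0.0552 j7 [1.08 0.07]
[ 1.081  0.869 -0.867  1.712  0.765  0.966  0.07 ]
```

>>> step_arm:
  targets:
    - {"x":8,"y":-3,"z":0,"turn":0,"claw":0}
    - {"x":5,"y":0,"z":0,"turn":0,"claw":0}
    - {"x":1,"y":0,"z":0,"turn":0,"claw":0}

```text
clock: 21.85
tcp_pos: [0.5356, -0.3227, 0.1108]
tcp_rot: [0.528, 0.462, 0.547, -0.457]
wrist_force: [0.1, 0.4, -7.9]
finger_gap: 0.0555
```

```bash
python3 go.py .532 -.322 .107 9
```

```text
t 21.85 pos [ 0.5356 -0.3227  0.1108] az 8.9 tiltx [-0.016  0.023 -1.   ] dxyz [ 3.9 -3.4 -1.2] turn -0.1 F [ 0.09  0.44 -7.89] gap 0.0555 j7 [1.08 0.06]
[ 1.078  0.883 -0.852  1.723  0.782  0.942  0.059]
```

>>> step_arm:
  targets:
    - {"x":2,"y":0,"z":0,"turn":0,"claw":0}
    - {"x":1,"y":0,"z":0,"turn":0,"claw":0}

```text
clock: 22.05
tcp_pos: [0.5356, -0.3227, 0.1088]
tcp_rot: [0.528, 0.462, 0.547, -0.457]
wrist_force: [-6.8, 1.6, 6.0]
finger_gap: 0.0554
```

>>> step_arm:
  targets:
    - {"x":1.5,"y":0,"z":0,"turn":0,"claw":0}

```text
clock: 22.15
tcp_pos: [0.5357, -0.3226, 0.1087]
tcp_rot: [0.528, 0.462, 0.546, -0.458]
wrist_force: [-6.2, 1.7, 8.2]
finger_gap: 0.0553
```

```bash
python3 go.py .532 -.322 .107 9
```

```text
t 22.15 pos [ 0.5357 -0.3226  0.1087] az 8.87 tiltx [-0.016  0.022 -1.   ] dxyz [ 1.8 -3.6 -1.1] turn -0.13 F [-6.22  1.71  8.22] gap 0.0553 j7 [1.08 0.06]
[ 1.075  0.885 -0.85   1.723  0.785  0.94   0.056]
```

Contact is made, so I'll release partway and withdraw upward.

>>> step_arm:
  targets:
    - {"x":0,"y":0,"z":0,"turn":0,"claw":0.7}
    - {"x":0,"y":0,"z":0,"turn":0,"claw":0.8}
    - {"x":0,"y":0,"z":0,"turn":0,"claw":0.85}

```text
clock: 22.45
tcp_pos: [0.5386, -0.3232, 0.1118]
tcp_rot: [0.53, 0.463, 0.544, -0.457]
wrist_force: [-0.3, 0.4, -0.4]
finger_gap: 0.0725
```

```bash
python3 go.py .532 -.322 .2 9
```

```text
t 22.45 pos [ 0.5386 -0.3232  0.1118] az 8.88 tiltx [-0.009  0.019 -1.   ] dxyz [-88.1  -6.8  -3.9] turn -0.12 F [-0.32  0.42 -0.38] gap 0.0725 j7 [1.08 0.06]
[ 1.075  0.882 -0.852  1.72   0.785  0.937  0.056]
```

>>> step_arm:
  targets:
    - {"x":-15,"y":0,"z":0,"turn":0,"claw":0.85}
    - {"x":-35,"y":0,"z":0,"turn":0,"claw":0.85}
    - {"x":-45,"y":0,"z":0,"turn":0,"claw":1}
    - {"x":0,"y":0,"z":0,"turn":0,"claw":1}

```text
clock: 22.85
tcp_pos: [0.541, -0.3245, 0.213]
tcp_rot: [0.531, 0.463, 0.544, -0.455]
wrist_force: [1.1, 0.1, 0.3]
finger_gap: 0.0855
```

```bash
python3 go.py .483 -.078 .22 -1.5; python3 wr.py .532 -.322 9 .007 pics/w3.png
```

```text
t 22.85 pos [ 0.541  -0.3245  0.213 ] az 8.96 tiltx [-0.006  0.02  -1.   ] dxyz [  -1.8  -19.  -252.6] turn 10.46 F [1.11 0.14 0.29] gap 0.0855 j7 [1.13 0.13]
[ 1.131  0.77  -0.95   1.67   0.676  1.082  0.132]
```

View pics/w3.png

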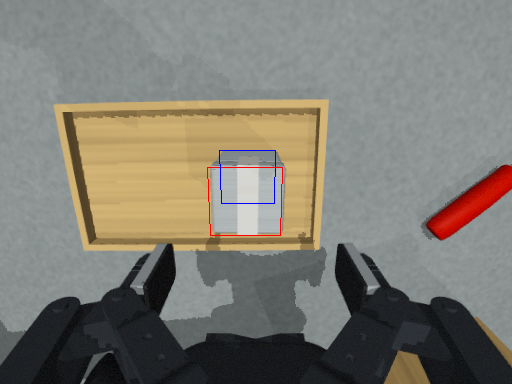

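Tin A stands upright inside the tray (lid at 210–285, 163–235). Next is tin B, the right bare-metal tin near (0.483, −0.078).

>>> step_arm:
  targets:
    - {"x":0,"y":-5,"z":-42,"turn":5,"claw":1}
    - {"x":0,"y":-5,"z":-42,"turn":5,"claw":1}
    - {"x":0,"y":-8,"z":-42,"turn":0,"claw":1}
    - {"x":0,"y":-8,"z":-42,"turn":0,"claw":1}
    - {"x":0,"y":-8,"z":-42,"turn":0,"claw":1}

```text
clock: 23.4
tcp_pos: [0.4989, -0.1171, 0.2145]
tcp_rot: [0.483, 0.513, 0.496, -0.508]
wrist_force: [0.4, 0.2, -0.5]
finger_gap: 0.0853
```

```bash
python3 go.py .483 -.078 .2 -1.5
```

```text
t 23.4 pos [ 0.4989 -0.1171  0.2145] az -2.37 tiltx [-0.007  0.019 -1.   ] dxyz [ 15.4 -17.4 -38.2] turn -0.87 F [ 0.45  0.23 -0.49] gap 0.0853 j7 [ 0.94 -0.38]
[ 0.941  0.585 -0.985  1.96   0.587  0.929 -0.383]
```

>>> step_arm:
  targets:
    - {"x":0,"y":-14,"z":-32,"turn":-0.8,"claw":1}
    - {"x":0,"y":-2,"z":0,"turn":0,"claw":1}
    - {"x":0,"y":0,"z":0,"turn":0,"claw":1}

```text
clock: 23.7
tcp_pos: [0.4821, -0.0766, 0.2161]
tcp_rot: [0.49, 0.507, 0.503, -0.501]
wrist_force: [0.7, -0.9, 0.1]
finger_gap: 0.0854
```

```bash
python3 go.py .483 -.078 .095 -1.5; python3 wr.py .483 -.078 88.5 0 pics/w4.png
```

```text
t 23.7 pos [ 0.4821 -0.0766  0.2161] az -0.86 tiltx [-0.007  0.019 -1.   ] dxyz [121.    1.9   3.7] turn 0.64 F [ 0.66 -0.91  0.1 ] gap 0.0854 j7 [ 0.91 -0.43]
[ 0.906  0.552 -1.014  2.014  0.574  0.906 -0.43 ]
```

View pics/w4.png

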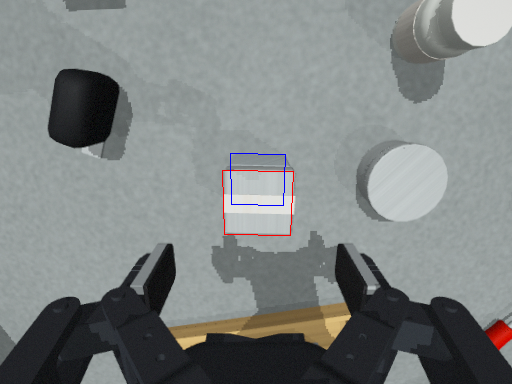

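The overlay agrees with the tin (lid 223–294, 168–235), and its seal strip is visible. Descend.

>>> step_arm:
  targets:
    - {"x":40,"y":2,"z":3,"turn":0.6,"claw":1}
    - {"x":0,"y":0,"z":0,"turn":0,"claw":1}
    - {"x":40,"y":0,"z":0,"turn":0,"claw":1}
    - {"x":0,"y":0,"z":0,"turn":0,"claw":1}

```text
clock: 24.15
tcp_pos: [0.4866, -0.083, 0.1361]
tcp_rot: [0.486, 0.512, 0.497, -0.505]
wrist_force: [0.1, -0.2, -0.8]
finger_gap: 0.0852
```

```bash
python3 go.py .483 -.078 .1 -1.5
```

```text
t 24.15 pos [ 0.4866 -0.083   0.1361] az -1.97 tiltx [-0.004  0.018 -1.   ] dxyz [36.2 -3.6 -4.2] turn -0.47 F [ 0.06 -0.17 -0.75] gap 0.0852 j7 [ 0.8  -0.55]
[ 0.803  0.665 -0.874  2.049  0.716  0.77  -0.547]
```

>>> step_arm:
  targets:
    - {"x":0,"y":-4,"z":-4,"turn":-0.4,"claw":1}
    - {"x":34,"y":0,"z":0,"turn":0,"claw":1}
    - {"x":0,"y":0,"z":0,"turn":0,"claw":1}

```text
clock: 24.45
tcp_pos: [0.4859, -0.0788, 0.1072]
tcp_rot: [0.489, 0.512, 0.496, -0.502]
wrist_force: [-0.0, -0.1, 0.6]
finger_gap: 0.0853
```

```bash
python3 go.py .483 -.078 .1 -1.5
```

```text
t 24.45 pos [ 0.4859 -0.0788  0.1072] az -1.66 tiltx [ 0.003  0.017 -1.   ] dxyz [ 7.2 -3.  -0.6] turn -0.16 F [-0.01 -0.12  0.58] gap 0.0853 j7 [ 0.76 -0.6 ]
[ 0.757  0.702 -0.823  2.066  0.776  0.712 -0.599]
```

>>> step_arm:
  targets:
    - {"x":7,"y":-3,"z":0,"turn":0,"claw":1}
    - {"x":0,"y":0,"z":0,"turn":0,"claw":0.75}
    - {"x":0,"y":0,"z":0,"turn":0,"claw":0.65}

```text
clock: 24.75
tcp_pos: [0.4853, -0.0785, 0.1051]
tcp_rot: [0.491, 0.513, 0.494, -0.501]
wrist_force: [-5.5, -0.1, 2.3]
finger_gap: 0.0589
```

>>> step_arm:
  targets:
    - {"x":0,"y":0,"z":0,"turn":0,"claw":0}
    - {"x":0,"y":0,"z":0,"turn":0,"claw":0}
    - {"x":0,"y":0,"z":0,"turn":0,"claw":0}
    - {"x":0,"y":0,"z":0,"turn":0,"claw":0}

```text
clock: 25.15
tcp_pos: [0.4862, -0.0789, 0.1074]
tcp_rot: [0.492, 0.514, 0.493, -0.5]
wrist_force: [-0.3, -0.1, -1.5]
finger_gap: 0.0555
```

```bash
python3 go.py .483 -.078 .1 -1.5
```

```text
t 25.15 pos [ 0.4862 -0.0789  0.1074] az -1.67 tiltx [ 0.013  0.014 -1.   ] dxyz [ 7.4 -3.3 -0.7] turn -0.17 F [-0.28 -0.13 -1.51] gap 0.0555 j7 [ 0.76 -0.61]
[ 0.755  0.697 -0.82   2.071  0.785  0.701 -0.607]
```

>>> step_arm:
  targets:
    - {"x":-35,"y":0,"z":0,"turn":0,"claw":0}
    - {"x":0,"y":0,"z":0,"turn":0,"claw":0}
    - {"x":-35,"y":0,"z":0,"turn":0,"claw":0}
    - {"x":0,"y":0,"z":0,"turn":0,"claw":0}
    - {"x":0,"y":0,"z":0,"turn":0,"claw":0}

```text
clock: 25.65
tcp_pos: [0.4842, -0.0802, 0.1776]
tcp_rot: [0.491, 0.513, 0.494, -0.501]
wrist_force: [0.4, 0.4, -1.6]
finger_gap: 0.0554
```

>>> step_arm:
  targets:
    - {"x":0,"y":0,"z":0,"turn":0,"claw":0}

```text
clock: 25.75
tcp_pos: [0.4841, -0.0803, 0.1771]
tcp_rot: [0.491, 0.513, 0.494, -0.501]
wrist_force: [0.2, 0.4, -0.8]
finger_gap: 0.0553
```

>>> step_arm:
  targets:
    - {"x":0,"y":0,"z":0,"turn":0,"claw":0}

```text
clock: 25.85
tcp_pos: [0.4836, -0.0803, 0.1763]
tcp_rot: [0.49, 0.513, 0.495, -0.502]
wrist_force: [0.6, -0.2, -1.0]
finger_gap: 0.0551
```

```bash
python3 go.py .524 .268 .2 0; python3 go.py .434 -.338 .2 9
```

```text
t 25.85 pos [ 0.4836 -0.0803  0.1763] az -1.69 tiltx [ 0.007  0.016 -1.   ] dxyz [ -17.9   30.3 -349.6] turn -1.69 F [ 0.62 -0.24 -1.04] gap 0.0551 j7 [ 0.86 -0.5 ]
[ 0.856  0.599 -0.943  2.044  0.649  0.821 -0.496]
t 25.85 pos [ 0.4836 -0.0803  0.1763] az -1.69 tiltx [ 0.007  0.016 -1.   ] dxyz [-28.1 -41.8 258.7] turn -10.69 F [ 0.62 -0.24 -1.04] gap 0.0551 j7 [ 0.86 -0.5 ]
[ 0.856  0.599 -0.943  2.044  0.649  0.821 -0.496]
```

Tin B reads about 1 N, so it's empty and goes to the dish.

>>> step_arm:
  targets:
    - {"x":-15,"y":4,"z":-45,"turn":0,"claw":0}
    - {"x":-6,"y":4,"z":-45,"turn":0,"claw":0}
    - {"x":-2,"y":4,"z":-45,"turn":0,"claw":0}
    - {"x":-1,"y":4,"z":-45,"turn":0,"claw":0}
    - {"x":-1,"y":4,"z":-45,"turn":0,"claw":0}

```text
clock: 26.35
tcp_pos: [0.5113, 0.1414, 0.2003]
tcp_rot: [0.485, 0.514, 0.491, -0.509]
wrist_force: [-0.5, -0.2, -1.2]
finger_gap: 0.0553
```

```bash
python3 go.py .524 .268 .2 0
```

```text
t 26.35 pos [0.5113 0.1414 0.2003] az -2.71 tiltx [-0.001  0.012 -1.   ] dxyz [   1.8    6.7 -127.1] turn -2.71 F [-0.48 -0.2  -1.18] gap 0.0553 j7 [ 0.4 -0.9]
[ 0.396  0.616 -0.94   1.936  0.618  0.906 -0.904]
```

>>> step_arm:
  targets:
    - {"x":0,"y":2,"z":-42,"turn":0,"claw":0}
    - {"x":0,"y":2,"z":-42,"turn":0,"claw":0}
    - {"x":0,"y":2,"z":-28,"turn":0,"claw":0}
    - {"x":0,"y":0,"z":0,"turn":0,"claw":0}

```text
clock: 26.75
tcp_pos: [0.5199, 0.2653, 0.199]
tcp_rot: [0.485, 0.512, 0.496, -0.507]
wrist_force: [-0.8, 0.2, -1.1]
finger_gap: 0.0553
```

```bash
python3 go.py .524 .268 .14
python3 - <<'E'
from wr import *
c=wcam(); im=c["pixels"].copy()
a=np.linspace(0,6.28,60)
P=np.c_[.524+.105*np.cos(a),.268+.105*np.sin(a),.016+0*a]
cv2.polylines(im,[proj(c,P).round().astype(np.int32)],True,(0,0,255),1); cv2.imwrite("pics/w5.png",im)
E
```

```text
t 26.75 pos [0.5199 0.2653 0.199 ] az -2.14 tiltx [-0.005  0.016 -1.   ] dxyz [59.   4.4 -1.9] turn 0 F [-0.8   0.22 -1.07] gap 0.0553 j7 [ 0.14 -1.08]
[ 0.137  0.689 -0.908  1.811  0.637  0.961 -1.078]
```

View pics/w5.png

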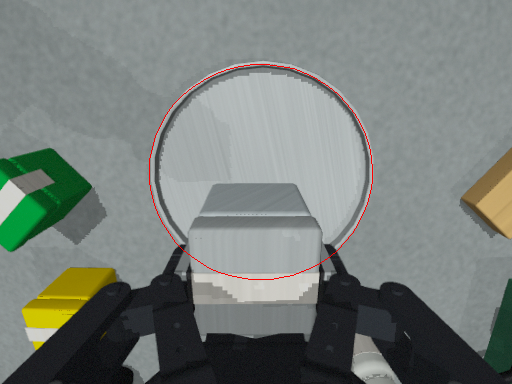

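The dish rim matches the model circle, and the tin hangs straight. Descending.

>>> step_arm:
  targets:
    - {"x":35,"y":4,"z":-2,"turn":0,"claw":0}
    - {"x":0,"y":0,"z":0,"turn":0,"claw":0}
    - {"x":30,"y":0,"z":0,"turn":0,"claw":0}
    - {"x":0,"y":0,"z":0,"turn":0,"claw":0}

```text
clock: 27.2
tcp_pos: [0.524, 0.2613, 0.1312]
tcp_rot: [0.485, 0.511, 0.494, -0.51]
wrist_force: [-0.2, -0.9, -1.1]
finger_gap: 0.0552
```

```bash
python3 go.py .524 .268 .111
```

```text
t 27.2 pos [0.524  0.2613 0.1312] az -2.44 tiltx [-0.008  0.009 -1.   ] dxyz [20.3 -0.2 -6.5] turn 0 F [-0.21 -0.92 -1.06] gap 0.0552 j7 [ 0.09 -1.14]
[ 0.087  0.775 -0.827  1.834  0.723  0.867 -1.135]
```

>>> step_arm:
  targets:
    - {"x":9,"y":0,"z":-4,"turn":0,"claw":0}
    - {"x":5,"y":0,"z":0,"turn":0,"claw":0}
    - {"x":1,"y":0,"z":0,"turn":0,"claw":0}

```text
clock: 27.5
tcp_pos: [0.5261, 0.2649, 0.119]
tcp_rot: [0.485, 0.513, 0.492, -0.51]
wrist_force: [-0.2, 0.4, -0.9]
finger_gap: 0.0554
```

>>> step_arm:
  targets:
    - {"x":2,"y":0,"z":0,"turn":0,"claw":0}

```text
clock: 27.6
tcp_pos: [0.5265, 0.2651, 0.1178]
tcp_rot: [0.485, 0.513, 0.492, -0.509]
wrist_force: [0.5, 0.7, -0.5]
finger_gap: 0.0558
```

```bash
python3 go.py .524 .268 .111
```

```text
t 27.6 pos [0.5265 0.2651 0.1178] az -2.61 tiltx [-0.003  0.011 -1.   ] dxyz [ 6.9 -2.6 -2.7] turn 0 F [ 0.49  0.66 -0.5 ] gap 0.0558 j7 [ 0.07 -1.16]
[ 0.069  0.794 -0.808  1.832  0.744  0.846 -1.155]
```

>>> step_arm:
  targets:
    - {"x":2,"y":0,"z":0,"turn":0,"claw":0}

```text
clock: 27.7
tcp_pos: [0.5268, 0.2652, 0.1164]
tcp_rot: [0.485, 0.514, 0.492, -0.509]
wrist_force: [-0.2, -0.4, -1.1]
finger_gap: 0.0553
```

>>> step_arm:
  targets:
    - {"x":2,"y":0,"z":0,"turn":0,"claw":0}

```text
clock: 27.8
tcp_pos: [0.527, 0.2653, 0.1147]
tcp_rot: [0.485, 0.514, 0.492, -0.509]
wrist_force: [0.3, 0.3, -1.2]
finger_gap: 0.0552
```

>>> step_arm:
  targets:
    - {"x":1.5,"y":0,"z":0,"turn":0,"claw":0}

```text
clock: 27.9
tcp_pos: [0.5271, 0.2654, 0.1133]
tcp_rot: [0.485, 0.514, 0.492, -0.509]
wrist_force: [-0.4, -0.2, -2.2]
finger_gap: 0.0554
```

>>> step_arm:
  targets:
    - {"x":1.5,"y":0,"z":0,"turn":0,"claw":0}

```text
clock: 28.0
tcp_pos: [0.5272, 0.2654, 0.1118]
tcp_rot: [0.485, 0.514, 0.492, -0.509]
wrist_force: [0.6, -0.3, -1.5]
finger_gap: 0.0555
```

>>> step_arm:
  targets:
    - {"x":1.5,"y":0,"z":0,"turn":0,"claw":0}

```text
clock: 28.1
tcp_pos: [0.5271, 0.2655, 0.1106]
tcp_rot: [0.485, 0.514, 0.491, -0.509]
wrist_force: [-4.6, -2.7, 15.9]
finger_gap: 0.0553
```

Contact at TCP z 0.1106. Release and withdraw.

>>> step_arm:
  targets:
    - {"x":0,"y":0,"z":0,"turn":0,"claw":0.7}
    - {"x":0,"y":0,"z":0,"turn":0,"claw":0.8}
    - {"x":0,"y":0,"z":0,"turn":0,"claw":0.9}

```text
clock: 28.4
tcp_pos: [0.5273, 0.2659, 0.1109]
tcp_rot: [0.486, 0.514, 0.491, -0.508]
wrist_force: [0.1, -0.2, 0.5]
finger_gap: 0.0769
```

>>> step_arm:
  targets:
    - {"x":-15,"y":0,"z":0,"turn":0,"claw":0.9}
    - {"x":-35,"y":0,"z":0,"turn":0,"claw":1}
    - {"x":-45,"y":0,"z":0,"turn":0,"claw":1}
    - {"x":-45,"y":0,"z":0,"turn":0,"claw":1}
    - {"x":0,"y":0,"z":0,"turn":0,"claw":1}

```text
clock: 28.9
tcp_pos: [0.5266, 0.2652, 0.2585]
tcp_rot: [0.485, 0.513, 0.493, -0.508]
wrist_force: [0.6, 0.2, -0.4]
finger_gap: 0.0855
```

```bash
python3 go.py .524 .268 .111
python3 - <<'E'
from wr import *
c=wcam(); cv2.imwrite("pics/w6.png",draw(c,.527,.2655,np.radians(-2),.005))
for n in("top","scene"):
    c=optics.read_camera(n);cv2.imwrite(f"pics/f{n}.png",cv2.resize(c["pixels"],(800,600),interpolation=cv2.INTER_CUBIC))
E
```

```text
t 28.9 pos [0.5266 0.2652 0.2585] az -2.47 tiltx [-0.002  0.012 -1.   ] dxyz [147.6  -2.3  -0.9] turn 0 F [ 0.55  0.2  -0.37] gap 0.0855 j7 [ 0.17 -1.03]
[ 0.174  0.628 -0.961  1.754  0.571  1.062 -1.027]
```

View pics/w6.png

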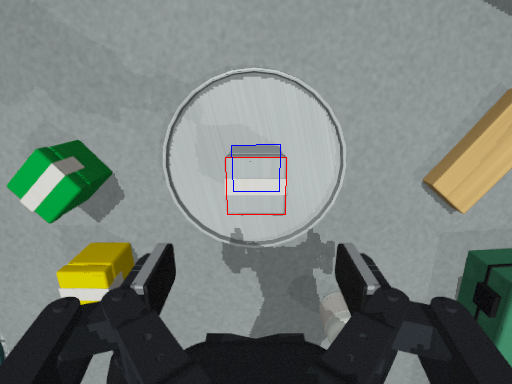

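View pics/fscene.png

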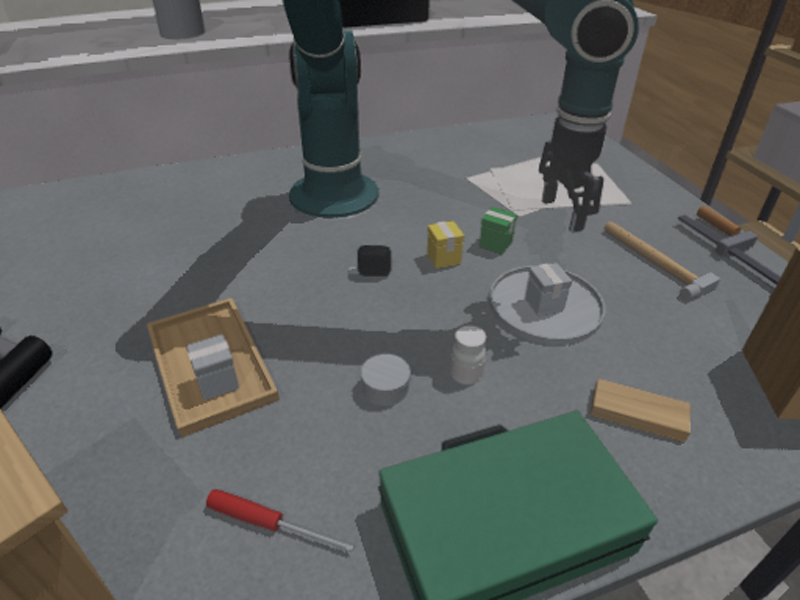

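View pics/ftop.png

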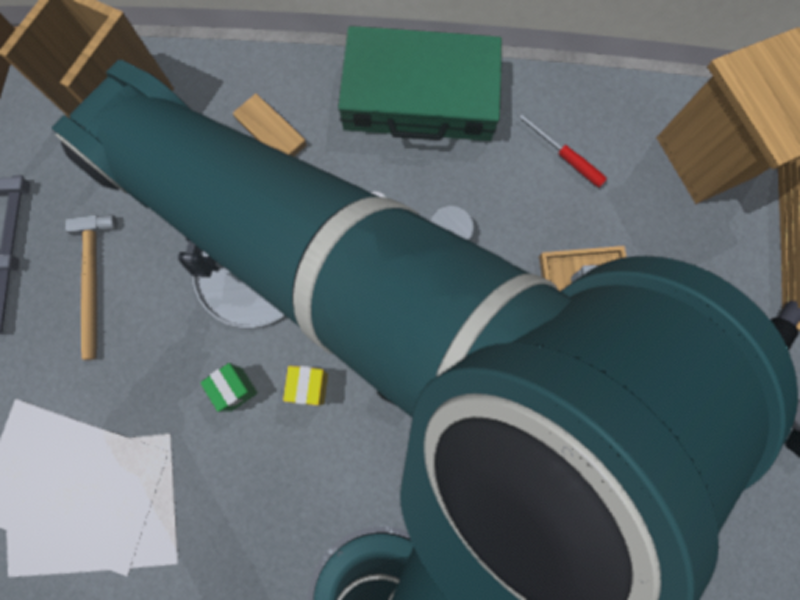

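The scene view shows tin A upright in the tray at (212,368) and tin B upright in the dish at (547,290). The overlay in the wrist view matches tin B flat on the dish floor. The look-alikes haven't moved, and the gripper is clear.

```bash
python3 -c "
from rig import workorder
print(workorder.finish_job())"
```

```text
the job is handed in; nothing more can be done
None
```

I put tin A (left) in the wooden tray and tin B (right) in the round dish, then handed the job in at about 29 s.

- **Weights:** When lifted, tin A read about 8 N, so it is full. Tin B read about 1 N, so it is empty.
- **Setting down:** I lowered each tin until I felt contact. The wrist force reached about 10 N on tin A and 17 N on tin B; the limit is 120 N.
- **Final checks:** The scene picture shows both tins upright inside their containers. The wrist-camera overlays match tin B on the dish floor to within a pixel or two, and tin A to within about 3 mm of its planned spot. The gripper was open and clear of everything, and the green and yellow look-alikes had not moved. The arm hid the tins in the top camera, so that view could not confirm the result.
- **What went wrong:** Before the first grasp, the tool drifted to a tilt of about 11°. I removed most of it by pushing against the arm's inner reach limit. That took several seconds, and nothing was touched. The remaining tilt at placement was about 1.5° for tin A and 1° for tin B.

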